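# Stand a lens carrier up and set it against the stops of a reading bench

### The job

The L-shaped aluminium lens carrier is lying on its window leg: tip it over about its corner, without lifting it off the bench, so that it stands on its short foot leg with the lens upright. Then slide it home, square and flush against both the long fence and the short side stop of the reading bench, and only then push the shutter lever fully over towards the fence side. Leave the spectacle case, the bottle and the screwdriver where they are.

Things in the scene. Friction and masses are not known exactly. Their poses are not given: they have to be found in the camera images.
- carrier: Loose bare aluminium L, 0.3 kg: two plates 8 mm thick, 60 mm wide, at a right angle. Origin: middle of the outer corner edge. Own +x runs along the window leg (88 mm), own +z along the foot leg (80 mm), y along the corner edge; outer faces are its planes z = 0 and x = 0. At the start the window leg lies flat pointing roughly to the fence, the foot leg stands up at the end nearer the robot.
- carrier_corner (a point): Middle of the carrier's outer corner edge, the carrier's origin. Pulling the foot leg's top towards the robot, away from the window leg, tips the carrier about this edge; past some 50 degrees it falls the rest by itself. When right, the carrier's own x points up and its own z away from the fence.
- carrier_lens (a point): Centre of the 38 mm amber lens in the window leg, 50 mm from the corner edge, 4 mm inside the leg's outer face. The carrier slides with friction of 0.5 to 0.7: once upright, a push towards the fence above some 20 mm may topple it. It then stands with its weight about 20 mm from the outer face of the upright leg; a sideways push far off that line turns it.
- carrier_foot_end (a point): Middle of the free end of the foot leg, 80 mm from the corner edge, half-way through its thickness: on top at the start, at the robot's side when the carrier has been tipped.
- bench_stop: Fixed reading bench; origin on the work surface where its two stops meet. Steel fence 16 mm high: face is the plane x = 0, from y = +20 to -190 mm; the carrier stands on its -x side, nearer the robot. Steel side stop 16 mm high, 12 mm thick: face y = 0, x = 0 to -30 mm; the carrier stands on its -y side. Home: upright leg against both, its corner point at x = 0, y = -30 mm. Yaw within 0.15 rad.
- shutter (a joint): Shutter lever angle, rad: 0 = leaning to the robot side (-x of the reading bench), 1.0 = fully over to the fence side (+x). Stays where it is left; needs about 1 N at the knob. Its base (70 x 50 mm) is beyond the side stop, centred at x = -40, y = 88 mm of the reading bench; pivot axis along the bench's y, 28 mm above the work surface.
- shutter_tip (a point): Centre of the lever's black ball knob, 26 mm across, on an 80 mm long, 10 mm thick steel rod from the pivot: 98 mm above the work surface at either end of the throw (38 mm before or beyond the pivot), 108 mm at mid throw. A reading head 71 mm high stands behind the fence at x = 36 to 92 mm, y = -9 to -51 mm of the bench.
- case_mid (a point): Bystander: centre of a closed grey spectacle case, 60 x 150 x 43 mm, lying at the left.
- cleaner_mid (a point): Bystander: half-way up a white bottle, 44 mm across, 110 mm high, at the right.
- driver_grip (a point): Bystander: handle of a 150 mm screwdriver, 15 mm thick, lying at the left, beyond the spectacle case.
Not all that is in view belongs to the job. Several things look just like the carrier: the one meant starts nearest to the robot's base.

How it is judged:
On the way, in this order (a step that is already met when the one before it is completed fails the run):
1. the carrier is tipped onto its foot leg, window leg upright, corner on the bench (angle between carrier's own x axis and vertical below 0.08 rad and height (world z) of carrier_corner below 0.005 m), for 0.2 s.
2. the carrier is home: within 3 mm of the fence and 3.5 mm of the side stop, square within 0.05 rad (all of step 1 and x of carrier_corner in the frame of bench_stop between -0.003 and 0.003 m and y of carrier_corner in the frame of bench_stop between -0.0335 and -0.027 m and angle between the y axis of carrier and the y axis of bench_stop, either way round below 0.05 rad), for 0.2 s.
3. the shutter lever is pushed over, past 0.85 rad, with the carrier still home (all of step 2 and value of joint shutter above 0.85 rad), for 0.2 s.
At the end, for the whole second after the job is handed in: The carrier stands on its foot leg (window leg vertical within 0.08 rad, corner within 5 mm of the bench top), its upright leg within 3 mm of the fence and 3.5 mm of the side stop and square to them within 0.05 rad, at rest, and the shutter lever stands beyond 0.85 rad (all of step 3 and linear speed of carrier below 0.01 m/s and angular speed of carrier below 0.1 rad/s); the robot touches nothing.
It fails at once if the carrier is lifted: its corner edge rises more than 25 mm off the bench (height (world z) of carrier_corner above 0.025 m).
It fails at once if the shutter lever is pushed over before the carrier is home (value of joint shutter above 0.6 rad and (x of carrier_corner in the frame of bench_stop below -0.01 m or y of carrier_corner in the frame of bench_stop below -0.045 m or angle between carrier's own x axis and vertical above 0.3 rad)).
It fails at once if the spectacle case is moved more than 30 mm (distance of case_mid from where it was at the start of the episode above 0.03 m).
It fails at once if the cleaner bottle is moved more than 30 mm (distance of cleaner_mid from where it was at the start of the episode above 0.03 m).
It fails at once if the screwdriver is moved more than 30 mm (distance of driver_grip from where it was at the start of the episode above 0.03 m).
It also fails if it takes over 50 s, if anything falls off the work surface, if the arm or the gripper's body presses on something with over 40 N, if the wrist force passes 120 N, or if a joint passes its speed limit or range.

### The arm

A 6-joint arm with a two-finger parallel gripper is mounted at the origin on the work surface. World frame = base frame: x ahead of the robot, y to its left, z up, the work surface at z = 0. Lengths are in m, angles in rad, forces in N, time in s.
With the tool pointing down it reaches from about 0.225 to 0.725 m from the base axis. Payload 3.1 kg.
Tool frame: the origin (TCP) lies at the very end of the fingers, on their centre line; the grasp point (between the pads) lies 19 mm behind it; z points along the fingers, y is the direction in which the jaws open and shut (so a half turn about z gives the same grasp; the last joint's range is limited). The gripper opens to 85 mm and grips with 20 to 120 N. Pads are 22 mm wide; open, the fingers measure 114 mm over their backs; the gripper's body (76 mm by 85 mm) begins 54 mm behind the grasp point. The pads swing forward as they close: fully open they stand 13 mm farther back than shut.
Start: joints at [-1.334, 0.048, 0.099, 1.622, 0, 1.443], TCP at [0.187, -0.49, 0.231] pointing down, gripper open.
Joint ranges: [-2.91, 2.91], [-0.99, 1.94], [-1.21, 1.42], [-2.12, 2.29], [-1.49, 1.47], [-3.14, 3.14]. Speed limits (rad/s): [2.79, 2.79, 3.14, 3.14, 3.14, 3.14].

### API

Orientations are given as a unit quaternion [x, y, z, w].
In Python, from station import ctrl gives the robot as it stands.
- The arm moves only by the shell command python3 -m creep 'ROWS' [FORCE]. ROWS is JSON, a list of rows, each an object of numbers: "tx", "ty", "tz": the shift along the tool's x, y, z in m; "ax", "ay", "az": the turn, a rotation vector about the tool's x, y, z in degrees; "gripper": the gripper's target within -1 to 1 (shut at 1, half-way at 0, fully open at -1). In form: [{"tx": .., "ty": .., "tz": .., "ax": .., "ay": .., "az": .., "gripper": ..}, ...]. A call has 1 to 5 rows; each row is the pose to reach, as a shift and turn from the pose commanded when the call began, along the tool's axes at that moment; what a row does not reach only later rows make up. A row lasts 1/12 s, in which the tool goes at most 41.7 mm and 7.16 degrees, less where a joint would pass 70% of its speed; a pose out of reach is approached as far as the arm can. A call with a gripper value outside its range is refused whole. The fingers move at their own pace and stop on an object; FORCE is the grip in N (left out, the last holds). Time passes only in rows, so rows that repeat a pose let the fingers close. It gives the time, the measured TCP pose, the force and the opening at its end, in the units of the state.
- ctrl.state(): the state, without advancing time (a new reading comes with each control period).
- ctrl.grab_frame(name): name is "scene" or "top" or "wrist"; returns a dict with "img" (480x640x3 uint8, red, green, blue), "fx", "fy", "cx", "cy" (pixels), "position" and "orientation" of the camera in the world. Camera axes: x right, y up, looking along -z (the intrinsics and any distortion apply to the point x, -y, -z); pixel columns grow to the right and rows downward; lengths in m; the calibration is good to about 2 mm. A picture is of the moment at which its call begins. There is no depth.
- ctrl.close_job(): hands the job in, once; it reports no verdict.
The state is a dict: "time": time; "joint_pos": joint angles; "dq": joint speeds; "joint_efforts": joint torques, N m; "position": TCP position; "tcp_rot": TCP orientation; "contact_force": force on the tool from outside, world axes, zero at the start; "wrist_torque": the same for the moment, N m; "finger_gap": opening from 0.0 (shut) to 1.0 (fully open).
Only numpy, scipy, OpenCV 4.12 (cv2) and the standard library are available. Lean on these libraries where they do the work, as an engineer would, in place of code of your own. Each camera call takes 0.05 s, during which the arm holds its last target.

## Working session

There is one attempt and no reset: what is moved stays moved. The work goes in short steps, Python scripts to look and compute and a shell command to move; the robot and the scene stay as the last step left them, time stands still between calls to the robot, and variables do not carry over. Pictures are saved under pics/ and viewed, and the job is handed in when it is done.

```bash
ls; mkdir -p pics
python3 - <<'E'
from station import ctrl
import cv2
s=ctrl.state()
print({k:(s[k]) for k in ('time','position','tcp_rot','finger_gap','contact_force')})
for n in('scene','top','wrist'):
    f=ctrl.grab_frame(n); cv2.imwrite(f'pics/{n}0.png',f['img'][:,:,::-1])
    print(n,{k:v for k,v in f.items() if k!='img'})
E
```

```text
pics
{'time': 0.0, 'position': array([ 0.18713537, -0.48984811,  0.23011609]), 'tcp_rot': array([ 9.83412947e-01,  1.81376890e-01, -6.40812668e-05, -1.18108522e-03]), 'finger_gap': 0.9999904679485446, 'contact_force': array([-0.5691006 , -0.67751061, -0.19555008])}
scene {'fx': 502.7274759892215, 'fy': 502.7274759892215, 'cx': 318.631228572053, 'cy': 235.60662733116857, 'position': array([1.19245979, 0.28046792, 0.87596278]), 'orientation': array([0.18463939, 0.3069077 , 0.80612452, 0.47104057])}
top {'fx': 535.2769490027661, 'fy': 535.2769490027661, 'cx': 326.2212780778278, 'cy': 231.99014878765482, 'position': array([ 0.31231343, -0.03522468,  1.15627191]), 'orientation': array([-0.08671511,  0.08283762,  0.706634  , -0.69734268])}
wrist {'fx': 420.4103461306134, 'fy': 420.4103461306134, 'cx': 323.06318046661943, 'cy': 242.14692759351294, 'position': array([ 0.26613321, -0.45959545,  0.37260005]), 'orientation': array([-0.13652903,  0.09491919, -0.55861063,  0.81259112])}
```

View pics/scene0.png

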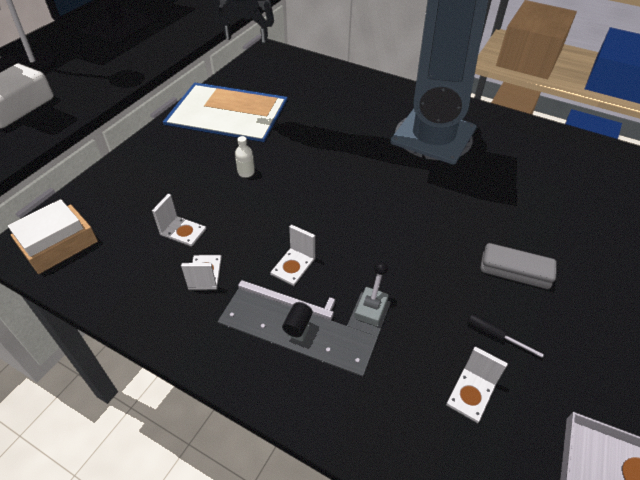

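View pics/top0.png

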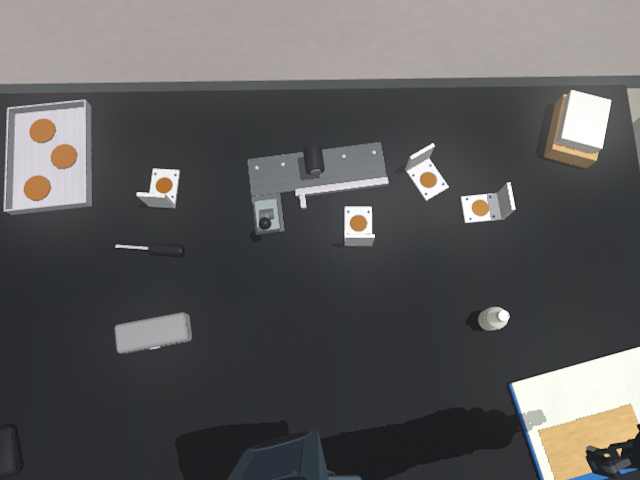

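View pics/wrist0.png

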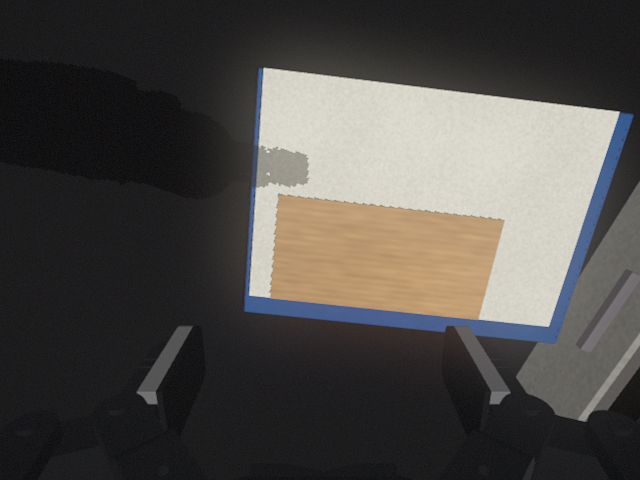

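The scene has four carriers. In the top view they are A (358,225), B (427,175), C (487,205) and D (163,187); loose amber discs lie in the tray at (50,158). A is nearest the robot base (bottom, about 290,480), with its foot leg standing at the robot end, so I choose A. The bottle is at (493,318), the case at (153,333), the driver at (165,249), and the shutter knob at (265,223).

```bash
cat > h.py <<'E'
import numpy as np, cv2
from scipy.spatial.transform import Rotation as R
from station import ctrl
def grab(n): return ctrl.grab_frame(n)
def ray(f,u,v):
    d=np.array([(u-f['cx'])/f['fx'],-(v-f['cy'])/f['fy'],-1.])
    return f['position'],R.from_quat(f['orientation']).apply(d)
def onz(f,u,v,z=0.):
    p,d=ray(f,u,v); return p+d*(z-p[2])/d[2]
def pix(f,P):
    c=R.from_quat(f['orientation']).inv().apply(np.asarray(P)-f['position'])
    return np.array([f['cx']+f['fx']*c[0]/-c[2], f['cy']-f['fy']*c[1]/-c[2]])
def crop(f,name,u0,v0,w,h,s):
    im=f['img'][v0:v0+h,u0:u0+w,::-1]
    cv2.imwrite(name,cv2.resize(im,None,fx=s,fy=s,interpolation=cv2.INTER_CUBIC))
E
python3 - <<'E'
from h import *
f=grab('top'); crop(f,'pics/top1.png',240,135,160,120,5)
g=grab('scene'); crop(g,'pics/scene1.png',215,215,190,155,4)
for n,uv in dict(A=(358,225),B=(427,175),C=(487,205),D=(163,187)).items():
    p=onz(f,*uv); print(n,p,np.hypot(*p[:2]))
E
```

```text
A [ 0.61080632 -0.10168855  0.        ] 0.6192131488674177
B [ 0.72631561 -0.2620866   0.        ] 0.772155263361328
C [ 0.65309583 -0.39263554  0.        ] 0.762034666519504
D [0.70641679 0.33954016 0.        ] 0.7837807094397371
```

View pics/top1.png

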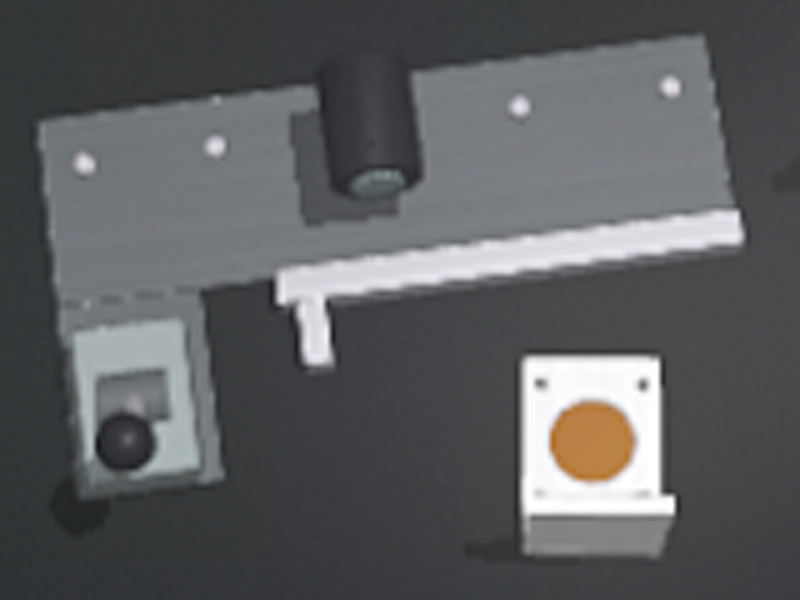

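View pics/scene1.png

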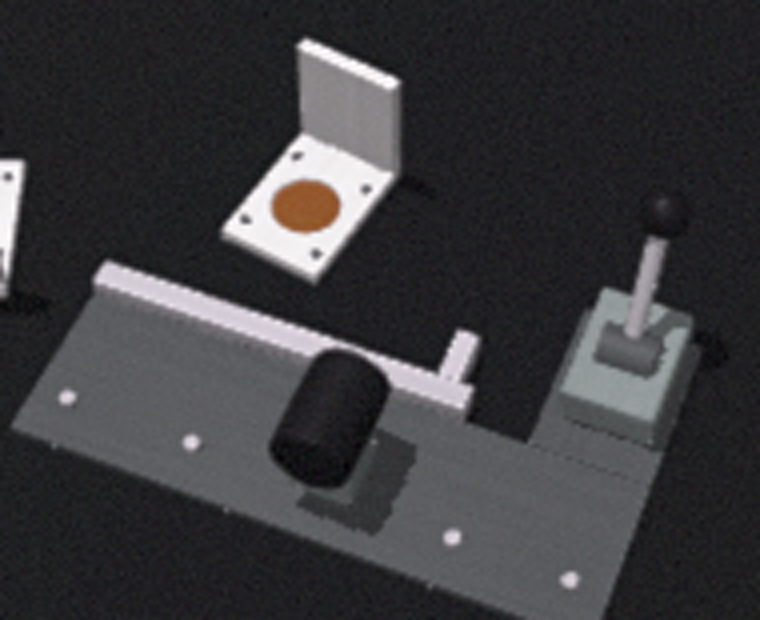

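The crops show A: window leg flat with the lens at crop (592,441), foot leg standing at the robot end, and a bottom corner edge from (525,557) to (662,555). The fence front edge runs (330,297) to (742,243), with the stop face at (330,300) to (333,362). Next I convert these to positions.

Run:
```python
from h import *
f=grab('top'); g=grab('scene')
T=lambda u,v,z:onz(f,240+(u+.5)/5-.5,135+(v+.5)/5-.5,z)
S=lambda u,v,z:onz(g,215+(u+.5)/4-.5,215+(v+.5)/4-.5,z)
def pr(n,p):print(n,np.round(p,4))
a=T(335,297,.016);b=T(742,243,.016);pr('fence L',a);pr('fence R',b)
d=(a-b)[:2];print('bench yaw (of +y vs world y)',np.arctan2(-d[0],d[1]))
pr('fenceLend',T(277,303,.016))
pr('stop end R',T(333,363,.016));pr('stop end L',T(306,368,.016));pr('stop top',T(328,299,.016))
pr('cornL',T(525,557,0));pr('cornR',T(662,555,0))
pr('topL',T(523,516,.08));pr('topR',T(674,514,.08))
pr('winL',T(522,356,.008));pr('winR',T(660,356,.008));pr('lens',T(592,441,.008))
pr('knob',T(125,441,.098))
print('scene')
pr('fenceR top back',S(108,263,.016));pr('fenceL back',S(469,390,.016))
pr('fence R front',S(95,278,.016))
pr('top inner cornL(robot left)',S(399,85,.08));pr('top R',S(302,45,.08))
pr('lens',S(306,206,.008));pr('win far L',S(317,272,.008));pr('win far R',S(223,233,.008))
pr('knob',S(666,213,.098)); pr('stop end L',S(480,336,.016));pr('stop end R',S(459,330,.016))
```

```text
fence L [0.6798 0.012  0.016 ]
fence R [ 0.7025 -0.1705  0.016 ]
bench yaw (of +y vs world y) 0.12365869352501882
fenceLend [0.6774 0.0379 0.016 ]
stop end R [0.6491 0.013  0.016 ]
stop end L [0.647 0.025 0.016]
stop top [0.6789 0.0152 0.016 ]
cornL [ 0.5633 -0.0708  0.    ]
cornR [ 0.5634 -0.1314  0.    ]
topL [ 0.5633 -0.0679  0.08  ]
topR [ 0.5632 -0.1302  0.08  ]
winL [ 0.6535 -0.0711  0.008 ]
winR [ 0.6526 -0.1328  0.008 ]
lens [ 0.6138 -0.1014  0.008 ]
knob [0.5929 0.0948 0.098 ]
scene
fenceR top back [ 0.7065 -0.1705  0.016 ]
fenceL back [0.6822 0.0343 0.016 ]
fence R front [ 0.718  -0.1708  0.016 ]
top inner cornL(robot left) [ 0.5693 -0.0706  0.08  ]
top R [ 0.57   -0.1306  0.08  ]
lens [ 0.6161 -0.1027  0.008 ]
win far L [ 0.6518 -0.0741  0.008 ]
win far R [ 0.6544 -0.1321  0.008 ]
knob [0.5921 0.0935 0.098 ]
stop end L [0.6503 0.0236 0.016 ]
stop end R [0.6524 0.0124 0.016 ]
```

```bash
cat >> h.py <<'E'
def go(x,y,z,yaw=0.):
    """shift/turn in tool axes to reach world goal, tool down, tool x at yaw; print only"""
    s=ctrl.state(); r=R.from_quat(s['tcp_rot'])
    G=R.from_euler('z',yaw)*R.from_quat([1,0,0,0])
    t=r.inv().apply(np.array([x,y,z])-s['position']); a=np.degrees((r.inv()*G).as_rotvec())
    print('t',s['time'],'pos',np.round(s['position'],4),'gap',round(s['finger_gap'],3),'F',np.round(s['contact_force'],1))
    print('goal shift mm',np.round(t*1000,1),'turn',np.round(a,2))
E
python3 -c "
from h import *
go(.604,-.101,.14)"
```

```text
t 0.35 pos [ 0.1872 -0.4903  0.231 ] gap 1.001 F [-0.9  0.   0.1]
goal shift mm [ 528.2 -215.    91.2] turn [-0.03  0.   20.9 ]
```

```bash
python3 -m creep '[{"tx":0.1,"ty":-0.0407,"tz":0,"az":20.9,"gripper":1},{"tx":0.2,"ty":-0.0814,"tz":0,"az":20.9,"gripper":1},{"tx":0.3,"ty":-0.122,"tz":0,"az":20.9,"gripper":1},{"tx":0.4,"ty":-0.163,"tz":0,"az":20.9,"gripper":1},{"tx":0.528,"ty":-0.215,"tz":0,"az":20.9,"gripper":1}]'; python3 -c "
from h import *
go(.604,-.101,.14)"
```

```text
t 0.35 pos [ 0.1872 -0.4903  0.231 ] gap 1.001 F [-0.9  0.   0.1]
goal shift mm [ 528.2 -215.    91.2] turn [-0.03  0.   20.9 ]invalid input
```

```bash
python3 -m creep '[{"tx":0.1,"ty":-0.0407,"tz":0,"ax":0,"ay":0,"az":20.9,"gripper":1},{"tx":0.528,"ty":-0.215,"tz":0,"ax":0,"ay":0,"az":20.9,"gripper":1},{"tx":0.528,"ty":-0.215,"tz":0,"ax":0,"ay":0,"az":20.9,"gripper":1},{"tx":0.528,"ty":-0.215,"tz":0,"ax":0,"ay":0,"az":20.9,"gripper":1},{"tx":0.528,"ty":-0.215,"tz":0,"ax":0,"ay":0,"az":20.9,"gripper":1}]'; python3 -c "
from h import *
go(.604,-.101,.14)"
```

```text
time: 0.77
position: [0.3326, -0.3547, 0.2314]
tcp_rot: [1.0, -0.001, 0.0, 0.0]
contact_force: [0.7, -0.4, 0.2]
finger_gap: 0.303
t 0.7667 pos [ 0.3326 -0.3547  0.2314] gap 0.303 F [ 0.7 -0.4  0.2]
goal shift mm [ 270.8 -254.4   91.4] turn [ 0.02 -0.02 -0.12]
```

```bash
python3 -m creep '[{"tx":0.27,"ty":-0.254,"tz":0,"ax":0,"ay":0,"az":0,"gripper":1},{"tx":0.27,"ty":-0.254,"tz":0,"ax":0,"ay":0,"az":0,"gripper":1},{"tx":0.27,"ty":-0.254,"tz":0,"ax":0,"ay":0,"az":0,"gripper":1},{"tx":0.27,"ty":-0.254,"tz":0,"ax":0,"ay":0,"az":0,"gripper":1},{"tx":0.27,"ty":-0.254,"tz":0,"ax":0,"ay":0,"az":0,"gripper":1}]'; python3 -c "
from h import *
go(.604,-.101,.14)"
```

```text
time: 1.18
position: [0.4847, -0.2115, 0.2315]
tcp_rot: [1.0, 0.0, 0.0, 0.0]
contact_force: [-0.3, -2.2, 1.1]
finger_gap: -0.001
t 1.1833 pos [ 0.4847 -0.2115  0.2315] gap -0.001 F [-0.3 -2.2  1.1]
goal shift mm [ 119.2 -110.5   91.5] turn [ 0.03 -0.03  0.01]
```

```bash
python3 -m creep '[{"tx":0.118,"ty":-0.110,"tz":0.03,"ax":0,"ay":0,"az":0,"gripper":1},{"tx":0.118,"ty":-0.110,"tz":0.05,"ax":0,"ay":0,"az":0,"gripper":1},{"tx":0.118,"ty":-0.110,"tz":0.09,"ax":0,"ay":0,"az":0,"gripper":1},{"tx":0.118,"ty":-0.110,"tz":0.09,"ax":0,"ay":0,"az":0,"gripper":1},{"tx":0.118,"ty":-0.110,"tz":0.09,"ax":0,"ay":0,"az":0,"gripper":1}]'
python3 - <<'E'
from h import *
go(.606,-.101,.06)
f=grab('wrist');cv2.imwrite('pics/w2.png',f['img'][:,:,::-1])
E
```

```text
time: 1.6
position: [0.6022, -0.0998, 0.1376]
tcp_rot: [1.0, 0.002, -0.001, -0.001]
contact_force: [-0.5, 0.1, -0.2]
finger_gap: 0.002
t 1.6 pos [ 0.6022 -0.0998  0.1376] gap 0.002 F [-0.5  0.1 -0.2]
goal shift mm [ 4.   1.4 77.6] turn [-0.13  0.17  0.17]
```

View pics/w2.png

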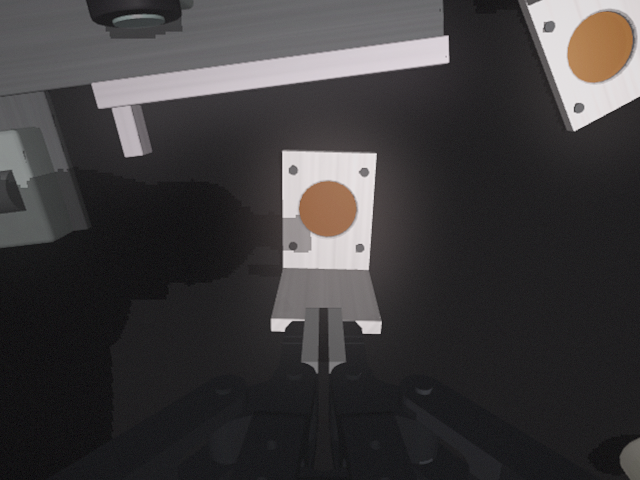

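The wrist view shows carrier A directly below, with its lens at (328,209) and its foot top edge from (272,326) to (381,328). The shut fingers at (323,335) are centred on it. One measurement check, then I move down inside the L.

Run:
```python
from h import *
f=grab('wrist')
print('tcp pix',pix(f,ctrl.state()['position']))
for n,u,v,z in[('lens',328,209,.008),('winL',282,151,.008),('winR',377,154,.008),('innertopL',275,320,.08),('innertopR',378,320,.08),('inbotL',283,269,.008),('inbotR',369,270,.008),('fenceL',97,107,.016),('fenceR',449,61,.016),('stopend',151,152,.016)]:
    print(n,np.round(onz(f,u,v,z),4))
```

```text
tcp pix [328.94841352 333.94434981]
lens [ 0.6155 -0.1003  0.008 ]
winL [ 0.6529 -0.071   0.008 ]
winR [ 0.6514 -0.1308  0.008 ]
innertopL [ 0.5739 -0.0721  0.08  ]
innertopR [ 0.5743 -0.1266  0.08  ]
inbotL [ 0.5724 -0.0695  0.008 ]
inbotR [ 0.5721 -0.1291  0.008 ]
fenceL [0.6788 0.0368 0.016 ]
fenceR [ 0.705  -0.1681  0.016 ]
stopend [0.6528 0.0083 0.016 ]
```

```bash
python3 -m creep '[{"tx":0.006,"ty":0.001,"tz":0.035,"ax":0,"ay":0,"az":0,"gripper":1},{"tx":0.006,"ty":0.001,"tz":0.07,"ax":0,"ay":0,"az":0,"gripper":1},{"tx":0.004,"ty":0.001,"tz":0.076,"ax":0,"ay":0,"az":0,"gripper":1},{"tx":-0.005,"ty":0.001,"tz":0.076,"ax":0,"ay":0,"az":0,"gripper":1},{"tx":-0.011,"ty":0.001,"tz":0.076,"ax":0,"ay":0,"az":0,"gripper":1}]'
python3 - <<'E'
from h import *
go(.585,-.101,.06)
E
```

```text
time: 2.12
position: [0.589, -0.1047, 0.0656]
tcp_rot: [1.0, -0.0, -0.001, -0.0]
contact_force: [0.2, -0.7, 1.0]
finger_gap: 0.002
t 2.1167 pos [ 0.589  -0.1047  0.0656] gap 0.002 F [ 0.2 -0.7  1. ]
goal shift mm [-4.  -3.7  5.6] turn [-0.01  0.11 -0.05]
```

```bash
python3 -m creep '[{"tx":-0.005,"ty":-0.002,"tz":0.004,"ax":0,"ay":0,"az":0,"gripper":1},{"tx":-0.010,"ty":-0.003,"tz":0.005,"ax":0,"ay":0,"az":0,"gripper":1},{"tx":-0.015,"ty":-0.003,"tz":0.005,"ax":0,"ay":0,"az":0,"gripper":1},{"tx":-0.02,"ty":-0.003,"tz":0.006,"ax":0,"ay":0,"az":0,"gripper":1},{"tx":-0.025,"ty":-0.003,"tz":0.007,"ax":0,"ay":0,"az":0,"gripper":1}]'
python3 - <<'E'
from h import *
go(.5625,-.101,.059)
f=grab('scene');crop(f,'pics/s3.png',235,190,150,120,5)
E
```

```text
time: 2.53
position: [0.5658, -0.1014, 0.0595]
tcp_rot: [1.0, 0.0, 0.001, 0.0]
contact_force: [1.2, 0.1, 1.0]
finger_gap: 0.001
t 2.5333 pos [ 0.5658 -0.1014  0.0595] gap 0.001 F [1.2 0.1 1. ]
goal shift mm [-3.3 -0.4  0.5] turn [ 0.03 -0.13  0.  ]
```

View pics/s3.png

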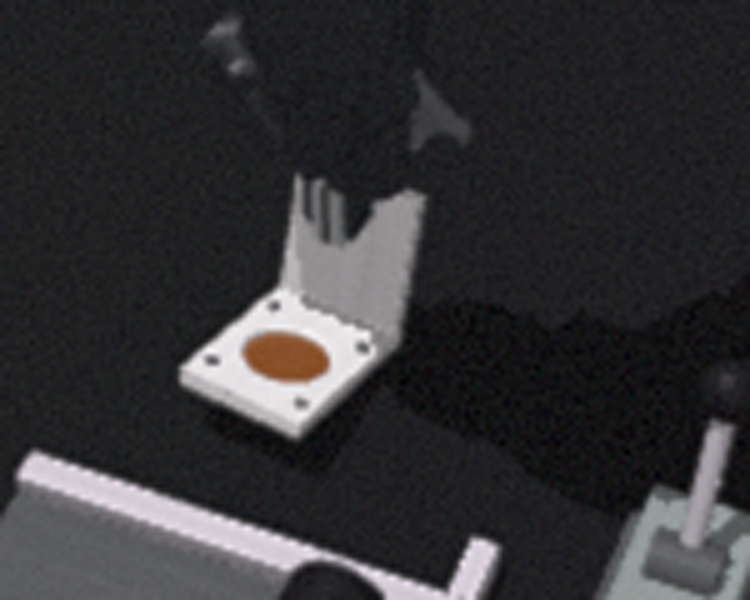

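The carrier is tipping: the window end at crop (297,435) has lifted, with a shadow under it, and it is still square. I carry on along the arc.

```bash
python3 -m creep '[{"tx":-0.005,"ty":0,"tz":0.001,"ax":0,"ay":0,"az":0,"gripper":1},{"tx":-0.010,"ty":0,"tz":0.003,"ax":0,"ay":0,"az":0,"gripper":1},{"tx":-0.015,"ty":0,"tz":0.005,"ax":0,"ay":0,"az":0,"gripper":1},{"tx":-0.02,"ty":0,"tz":0.007,"ax":0,"ay":0,"az":0,"gripper":1},{"tx":-0.024,"ty":0,"tz":0.009,"ax":0,"ay":0,"az":0,"gripper":1}]'; python3 -m creep '[{"tx":-0.004,"ty":0,"tz":0.003,"ax":0,"ay":0,"az":0,"gripper":1},{"tx":-0.007,"ty":0,"tz":0.005,"ax":0,"ay":0,"az":0,"gripper":1},{"tx":-0.01,"ty":0,"tz":0.008,"ax":0,"ay":0,"az":0,"gripper":1},{"tx":-0.012,"ty":0,"tz":0.01,"ax":0,"ay":0,"az":0,"gripper":1},{"tx":-0.012,"ty":0,"tz":0.01,"ax":0,"ay":0,"az":0,"gripper":1}]'
python3 - <<'E'
from h import *
go(.524,-.101,.033)
f=grab('scene');crop(f,'pics/s4.png',235,190,150,120,5)
E
```

```text
time: 3.0
position: [0.5404, -0.101, 0.0486]
tcp_rot: [1.0, 0.0, -0.001, -0.0]
contact_force: [-0.3, 0.1, 0.0]
finger_gap: -0.0
time: 3.42
position: [0.5285, -0.101, 0.0385]
tcp_rot: [1.0, -0.0, -0.001, -0.0]
contact_force: [-0.2, 0.1, -1.0]
finger_gap: -0.001
t 3.4167 pos [ 0.5285 -0.101   0.0385] gap -0.001 F [-0.2  0.1 -1. ]
goal shift mm [-4.5  0.   5.5] turn [-0.02  0.09 -0.  ]
```

View pics/s4.png

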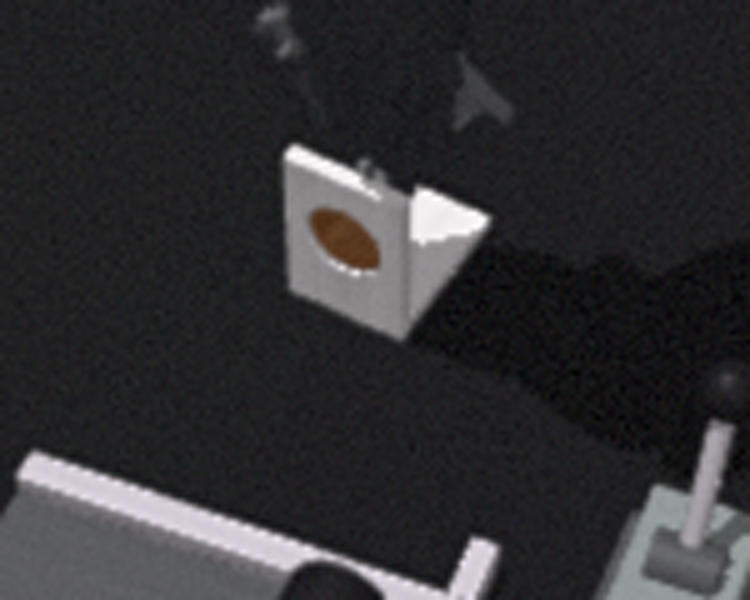

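The carrier is about 55-60° over, with the foot end still up at crop (490,215) and the corner at (402,338). I continue along the arc.

```bash
python3 -m creep '[{"tx":-0.003,"ty":0,"tz":0.003,"ax":0,"ay":0,"az":0,"gripper":1},{"tx":-0.005,"ty":0,"tz":0.005,"ax":0,"ay":0,"az":0,"gripper":1},{"tx":-0.006,"ty":0,"tz":0.007,"ax":0,"ay":0,"az":0,"gripper":1},{"tx":-0.007,"ty":0,"tz":0.009,"ax":0,"ay":0,"az":0,"gripper":1},{"tx":-0.008,"ty":0,"tz":0.010,"ax":0,"ay":0,"az":0,"gripper":1}]'
python3 - <<'E'
from h import *
go(.524,-.101,.033)
f=grab('scene');crop(f,'pics/s5.png',235,190,150,120,5)
E
```

```text
time: 3.88
position: [0.5212, -0.1011, 0.0289]
tcp_rot: [1.0, 0.0, -0.0, -0.0]
contact_force: [0.5, -0.7, -0.1]
finger_gap: -0.002
t 3.8833 pos [ 0.5212 -0.1011  0.0289] gap -0.002 F [ 0.5 -0.7 -0.1]
goal shift mm [ 2.8 -0.1 -4.1] turn [-0.01  0.03  0.01]
```

View pics/s5.png

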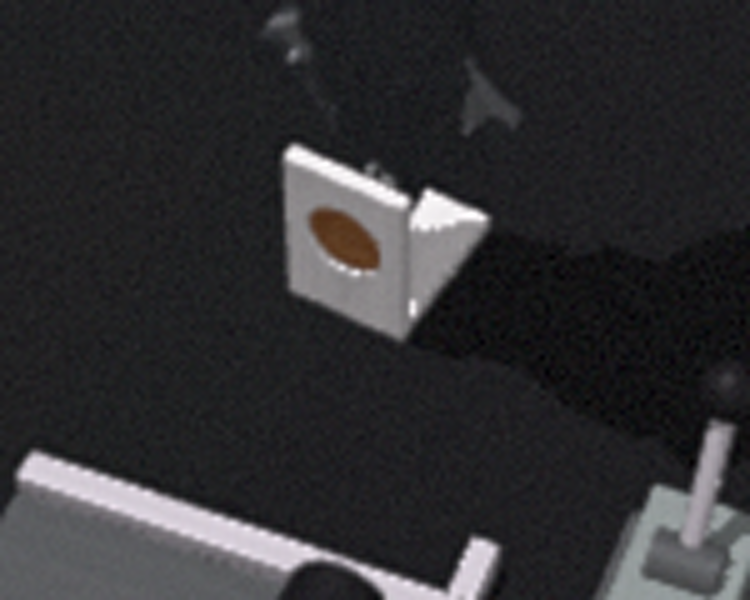

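Nothing changed, so it has already fallen and stands. I raise the tool to measure.

```bash
python3 -m creep '[{"tx":-0.004,"ty":0,"tz":-0.03,"ax":0,"ay":0,"az":0,"gripper":1},{"tx":-0.01,"ty":0,"tz":-0.07,"ax":0,"ay":0,"az":0,"gripper":1},{"tx":-0.025,"ty":0,"tz":-0.11,"ax":0,"ay":0,"az":-7,"gripper":-1},{"tx":-0.025,"ty":0,"tz":-0.125,"ax":0,"ay":0,"az":-7,"gripper":-1},{"tx":-0.025,"ty":0,"tz":-0.125,"ax":0,"ay":0,"az":-7,"gripper":-1}]'
python3 - <<'E'
from h import *
go(.524,-.101,.033)
f=grab('scene');crop(f,'pics/s6.png',235,210,150,120,5)
f=grab('top');crop(f,'pics/t6.png',240,150,160,120,5)
f=grab('wrist');cv2.imwrite('pics/w6.png',f['img'][:,:,::-1])
E
```

```text
time: 4.35
position: [0.4996, -0.1023, 0.1609]
tcp_rot: [0.998, 0.061, 0.005, 0.002]
contact_force: [1.4, -1.0, 1.4]
finger_gap: 0.42
t 4.35 pos [ 0.4996 -0.1023  0.1609] gap 0.42 F [ 1.4 -1.   1.4]
goal shift mm [ 23.1   1.  128.1] turn [ 0.25 -0.61  6.99]
```

View pics/s6.png

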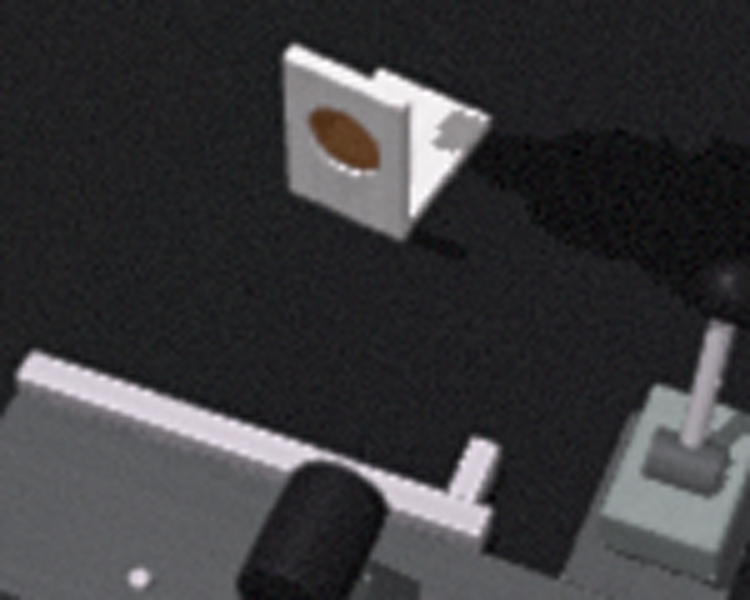

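View pics/t6.png

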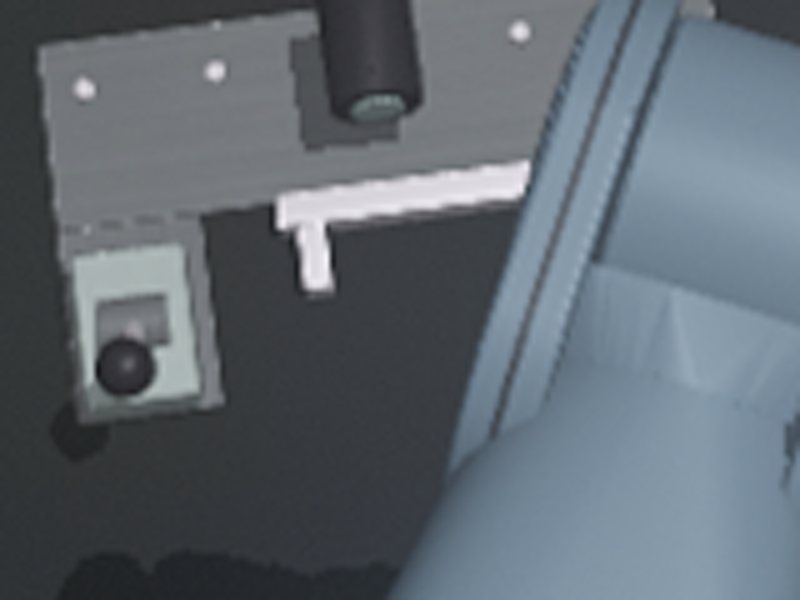

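View pics/w6.png

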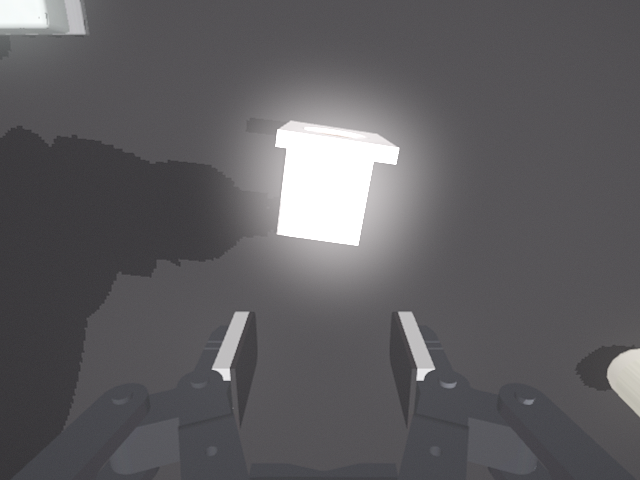

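It now stands on its foot: in the scene crop the bottom outer edge runs (290,190) to (402,238). In the wrist view the foot end is at (278,235) to (358,245).

Run:
```python
from h import *
g=grab('scene');S=lambda u,v,z:np.round(onz(g,235+(u+.5)/5-.5,210+(v+.5)/5-.5,z),4)
print('outer R,L',S(290,190,0),S(402,239,0));print('top outer R,L',S(285,60,.088),S(409,110,.088))
w=grab('wrist')
for n,u,v,z in[('footendL',277,235,.008),('footendR',359,245,.008),('topL',277,129,.088),('topR',398,148,.088)]:print(n,np.round(onz(w,u,v,z),4))
im=w['img'];cv2.imwrite('pics/w7.png',np.clip(im[:,:,::-1].astype(float)*.7,0,255))
print('top fence',*[np.round(onz(grab('top'),240+u/5,150+v/5,.016),4) for u,v in [(333,292),(329,225),(525,195)]])
go(.506,-.101,.10)
```

```text
outer R,L [ 0.5629 -0.1314  0.    ] [ 0.5628 -0.0724  0.    ]
top outer R,L [ 0.5639 -0.1303  0.088 ] [ 0.5628 -0.0693  0.088 ]
footendL [ 0.4816 -0.0689  0.008 ]
footendR [ 0.4813 -0.1285  0.008 ]
topL [ 0.5621 -0.0702  0.088 ]
topR [ 0.5604 -0.129   0.088 ]
top fence [0.6463 0.0122 0.016 ] [0.6775 0.0138 0.016 ] [ 0.6902 -0.0739  0.016 ]
t 4.75 pos [ 0.4956 -0.1008  0.1525] gap 0.999 F [-0.6 -0.8 -0.4]
goal shift mm [10.5  1.5 52.5] turn [-0.07  0.18  7.  ][ WARN:0@1.832] global loadsave.cpp:1063 imwrite_ Unsupported depth image for selected encoder is fallbacked to CV_8U.
```

```bash
python3 -m creep '[{"tx":0.006,"ty":0.0007,"tz":0.03,"ax":0,"ay":0,"az":7,"gripper":-1},{"tx":0.006,"ty":0.0007,"tz":0.06,"ax":0,"ay":0,"az":7,"gripper":-1},{"tx":0.006,"ty":0.0007,"tz":0.09,"ax":0,"ay":0,"az":7,"gripper":-1},{"tx":0.006,"ty":0.0007,"tz":0.12,"ax":0,"ay":0,"az":7,"gripper":-1},{"tx":0.006,"ty":0.0007,"tz":0.132,"ax":0,"ay":0,"az":7,"gripper":-1}]'
python3 - <<'E'
from h import *
go(.502,-.1,.005)
f=grab('scene');crop(f,'pics/s8.png',235,190,150,120,5)
f=grab('wrist');cv2.imwrite('pics/w8.png',f['img'][:,:,::-1])
go(.502,-.1,.005)
E
```

```text
time: 5.17
position: [0.4985, -0.0997, 0.0167]
tcp_rot: [1.0, 0.0, -0.004, -0.002]
contact_force: [-0.9, -0.3, -0.7]
finger_gap: 1.005
t 5.1667 pos [ 0.4985 -0.0997  0.0167] gap 1.005 F [-0.9 -0.3 -0.7]
goal shift mm [ 3.6  0.4 11.7] turn [-0.17  0.5   0.01]
t 5.2667 pos [ 0.499  -0.0999  0.0185] gap 0.997 F [-0.3 -0.6  0.3]
goal shift mm [ 3.1  0.1 13.5] turn [-0.16  0.46  0.  ]
```

View pics/s8.png

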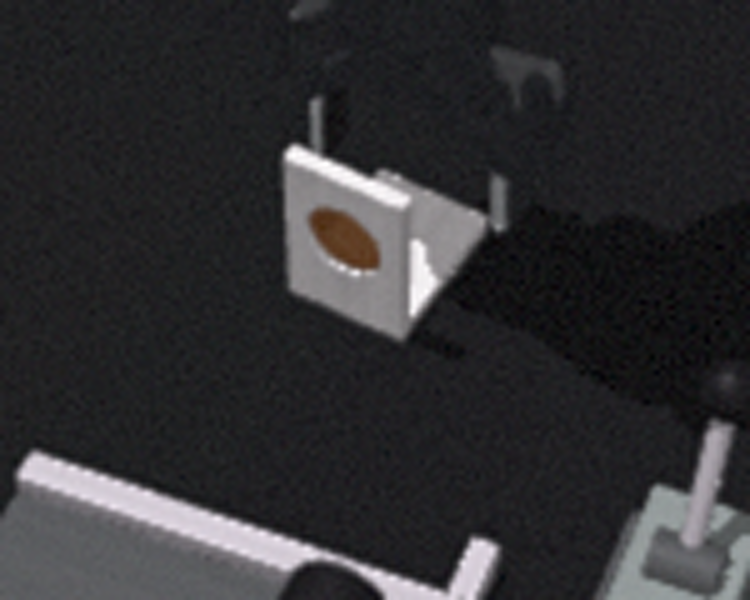

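View pics/w8.png

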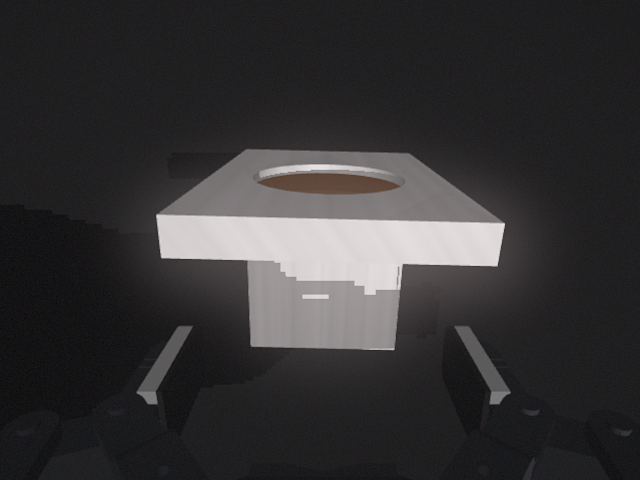

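The fingers straddle the foot: finger inner edges are at 190 and 457, the foot at 250 to 396, and both centres near 323. I now estimate the open fingertip height from the scene crop (500,230).

Run:
```python
from h import *
g=grab('scene')
for u,v in((499,230),(507,230),(493,224)):
    p,d=ray(g,235+u/5,190+v/5); t=(.510-p[0])/d[0]; print(p+t*d)
```

```text
[ 0.51       -0.05113103  0.03289799]
[ 0.51       -0.04713682  0.03509846]
[ 0.51       -0.05427837  0.03521133]
```

```bash
python3 -m creep '[{"tx":0.003,"ty":0,"tz":0.008,"ax":0,"ay":-0.3,"az":0,"gripper":-0.6},{"tx":0.003,"ty":0,"tz":0.012,"ax":0,"ay":-0.3,"az":0,"gripper":-0.6},{"tx":0.003,"ty":0,"tz":0.015,"ax":0,"ay":-0.3,"az":0,"gripper":-0.6},{"tx":0.003,"ty":0,"tz":0.017,"ax":0,"ay":-0.3,"az":0,"gripper":-0.6},{"tx":0.003,"ty":0,"tz":0.018,"ax":0,"ay":-0.3,"az":0,"gripper":-0.6}]' 20
python3 - <<'E'
from h import *
go(.502,-.1,-.002)
f=grab('scene');crop(f,'pics/s9.png',235,190,150,120,5)
f=grab('wrist');cv2.imwrite('pics/w9.png',f['img'][:,:,::-1])
go(.502,-.1,-.002)
E
```

```text
time: 5.73
position: [0.5059, -0.1012, 0.0047]
tcp_rot: [1.0, 0.0, -0.002, 0.0]
contact_force: [-0.4, -0.7, 0.0]
finger_gap: 0.798
t 5.7333 pos [ 0.5059 -0.1012  0.0047] gap 0.798 F [-0.4 -0.7  0. ]
goal shift mm [-3.9 -1.2  6.7] turn [0.01 0.26 0.  ]
t 5.8333 pos [ 0.5056 -0.1011  0.0045] gap 0.798 F [-1.2 -0.2 -0.1]
goal shift mm [-3.6 -1.1  6.5] turn [0.   0.29 0.  ]
```

View pics/s9.png

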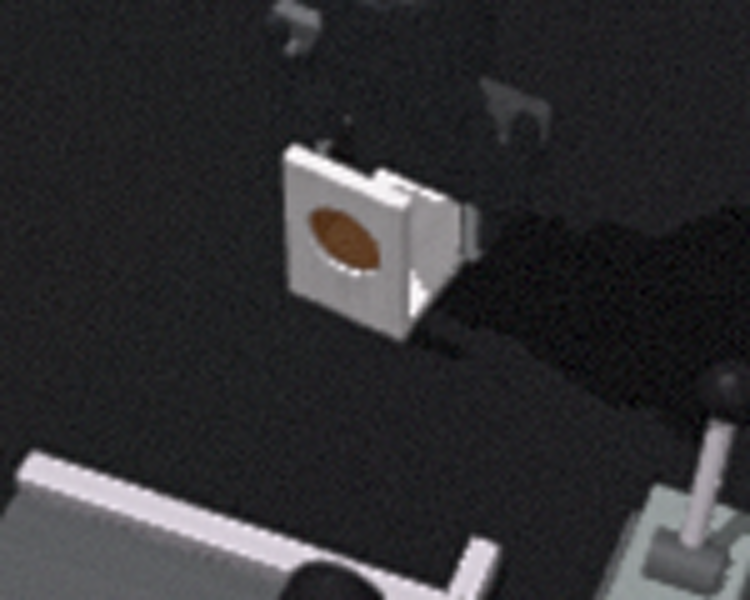

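View pics/w9.png

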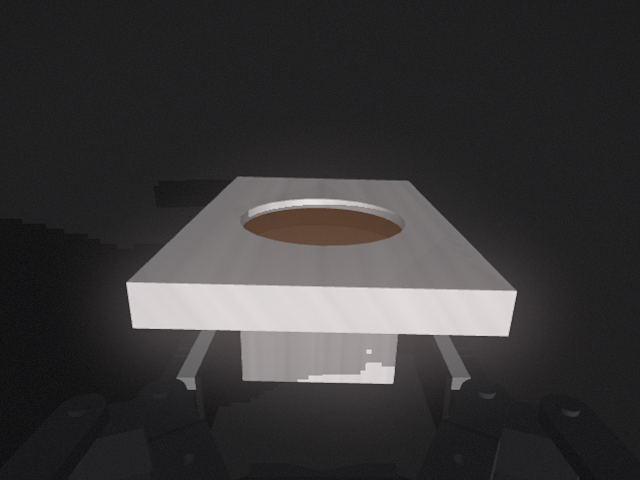

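```bash
python3 -m creep '[{"tx":-0.003,"ty":0,"tz":0.003,"ax":0,"ay":0.2,"az":0,"gripper":-0.6},{"tx":-0.003,"ty":-0.001,"tz":0.0065,"ax":0,"ay":0.2,"az":0,"gripper":-0.6},{"tx":-0.003,"ty":-0.001,"tz":0.0065,"ax":0,"ay":0.2,"az":0,"gripper":-0.6}]' 20
python3 - <<'E'
from h import *
go(.502,-.1,-.002)
E
```

```text
time: 6.08
position: [0.5015, -0.0997, -0.003]
tcp_rot: [1.0, -0.0, -0.002, -0.0]
contact_force: [-0.4, 0.4, -0.2]
finger_gap: 0.798
t 6.0833 pos [ 0.5015 -0.0997 -0.003 ] gap 0.798 F [-0.4  0.4 -0.2]
goal shift mm [ 0.5  0.3 -1. ] turn [-0.04  0.18 -0.  ]
```

Now I close gently.

```bash
python3 -m creep '[{"tx":0,"ty":0,"tz":0,"ax":0,"ay":0,"az":0,"gripper":-0.3},{"tx":0,"ty":0,"tz":0,"ax":0,"ay":0,"az":0,"gripper":-0.3},{"tx":0,"ty":0,"tz":0,"ax":0,"ay":0,"az":0,"gripper":-0.3},{"tx":0,"ty":0,"tz":0,"ax":0,"ay":0,"az":0,"gripper":-0.3}]' 20
python3 - <<'E'
from h import *
go(.502,-.1,-.002)
f=grab('scene');crop(f,'pics/s10.png',235,190,150,120,5)
f=grab('wrist');cv2.imwrite('pics/w10.png',f['img'][:,:,::-1])
E
```

```text
time: 6.42
position: [0.5021, -0.0999, -0.0024]
tcp_rot: [1.0, 0.0, -0.001, -0.0]
contact_force: [-0.3, 0.7, -0.4]
finger_gap: 0.694
t 6.4167 pos [ 0.5021 -0.0999 -0.0024] gap 0.694 F [-0.3  0.7 -0.4]
goal shift mm [-0.1  0.1 -0.4] turn [-0.02  0.15  0.  ]
```

View pics/w10.png

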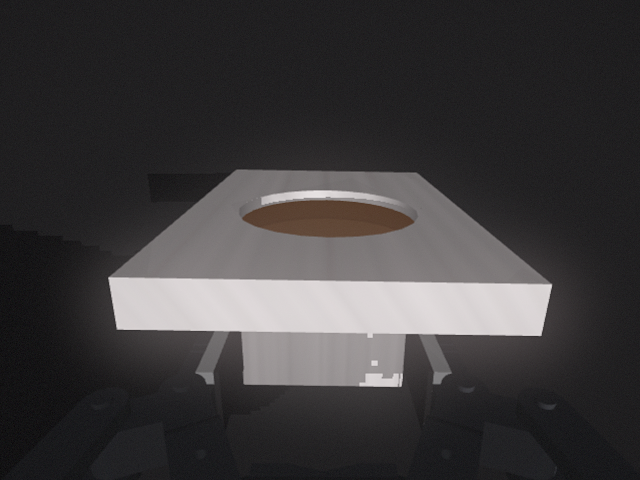

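View pics/s10.png

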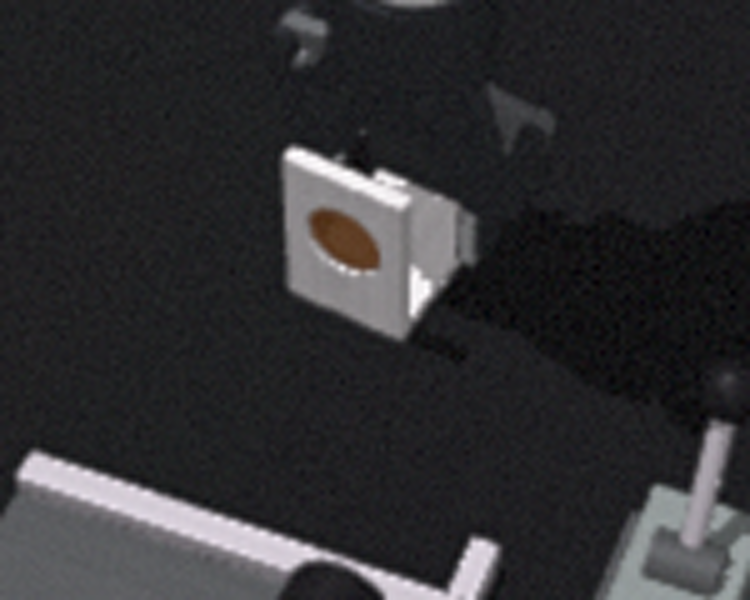

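```bash
python3 -m creep '[{"tx":0,"ty":0,"tz":0,"ax":0,"ay":0,"az":0,"gripper":-0.1},{"tx":0,"ty":0,"tz":0,"ax":0,"ay":0,"az":0,"gripper":-0.1}]' 20
python3 - <<'E'
from h import *
g=grab('scene')
S=lambda u,v,z:np.round(onz(g,235+(u+.5)/5-.5,190+(v+.5)/5-.5,z),4)
print(S(290,290,0),S(402,339,0))
E
```

```text
time: 6.68
position: [0.5023, -0.1001, -0.0023]
tcp_rot: [1.0, 0.0, -0.001, -0.0]
contact_force: [-0.9, -0.3, -2.1]
finger_gap: 0.691
[ 0.5629 -0.1314  0.    ] [ 0.5628 -0.0724  0.    ]
```

The fingers stopped at gap 0.691 (59 mm) against a target of 0.55, so the foot is gripped. Now I refine the bench pose from the unobstructed first pictures.

Run:
```python
from h import *
from scipy import ndimage
f=grab('top'); im=cv2.imread('pics/top0.png').astype(float).mean(2)
# front (robot-side) lower edge of the bright fence: subpixel half-level per column
def edge(u0,u1,vlo,vhi):
    out=[]
    for u in range(u0,u1):
        c=im[vlo(u):vhi(u),u]; i=np.argmax(c)
        j=i
        m=c.max()
        half=(m+c[-1])/2
        while c[j]>half:j+=1
        k=i
        h2=(m+c[0])/2
        while c[k]>h2:k-=1
        out.append((u,vlo(u)+j-1+(c[j-1]-half)/(c[j-1]-c[j]), vlo(u)+k+(h2-c[k])/(c[k+1]-c[k])))
    return np.array(out)
cen=lambda u:int(round(190+(u-300)*(180.5-190)/ (385-300)))
e=edge(310,384,lambda u:cen(u)-6,lambda u:cen(u)+9)
pts=np.array([onz(f,u,v,.016) for u,v,_ in e]); bk=np.array([onz(f,u,w,.016) for u,_,w in e])
for P in(pts,bk):
    b,a=np.polyfit(P[:,1],P[:,0],1); r=P[:,0]-a-b*P[:,1]; print('x=a+b*y',a,b,'res',r.std())
# stop: rows 196..206
for v in range(196,209):
    c=im[v,295:315]; print(v,c.astype(int))
```

```text
x=a+b*y 0.6813873640783331 -0.12521091889854097 res 0.00039692944857264015
x=a+b*y 0.6975418941121561 -0.12464616637426568 res 0.0004389123517703498
196 [ 52  80  99  84 156 226 217 217 222 213  72  66  71  74  67  62  61  63
  64  64]
197 [ 59  71  75  55 156 228 218 217 222 212 101  57  62  62  64  65  64  66
  65  65]
198 [ 62  59  57  41 138 216 219 217 221 216 151  55  63  63  65  66  65  66
  66  65]
199 [ 63  61  58  44  98 184 221 217 220 220 184  53  62  65  65  64  66  65
  65  66]
200 [ 62  63  57  46  69 165 223 219 221 226 213  51  63  63  65  65  65  65
  66  66]
201 [ 61  64  61  52  54 157 224 220 221 230 226  51  62  66  65  64  65  65
  65  66]
202 [ 62  63  63  59  42 156 229 219 221 229 224  47  60  64  64  64  66  65
  66  67]
203 [ 61  61  62  58  40 160 233 220 221 228 221  61  60  64  64  66  65  65
  65  65]
204 [ 62  61  64  59  41 162 235 221 222 227 218  95  59  62  66  64  66  66
  66  67]
205 [ 62  62  62  58  43 143 220 223 223 229 221 123  57  62  64  65  66  66
  64  66]
206 [ 62  62  62  59  45 117 202 231 232 229 210 144  59  63  65  64  65  65
  65  66]
207 [ 63  62  62  59  45  90 165 199 203 192 164 135  58  62  65  65  65  66
  65  66]
208 [ 62  61  63  60  53  50  78 105 101 102 102  98  61  64  63  64  65  65
  65  67]
```

```bash
python3 -m creep '[{"tx":0.010,"ty":-0.005,"tz":0,"ax":0,"ay":0,"az":-1,"gripper":-0.1},{"tx":0.025,"ty":-0.014,"tz":0,"ax":0,"ay":0,"az":-2.5,"gripper":-0.1},{"tx":0.04,"ty":-0.023,"tz":0,"ax":0,"ay":0,"az":-4,"gripper":-0.1},{"tx":0.055,"ty":-0.032,"tz":0,"ax":0,"ay":0,"az":-5.5,"gripper":-0.1},{"tx":0.070,"ty":-0.041,"tz":0,"ax":0,"ay":0,"az":-7.15,"gripper":-0.1}]' 20
python3 - <<'E'
from h import *
go(.615,-.0334,-.002,.1248)
E
```

```text
time: 7.2
position: [0.5738, -0.0587, -0.0023]
tcp_rot: [0.998, 0.063, -0.001, 0.0]
contact_force: [-0.1, -0.4, -1.1]
finger_gap: 0.696
t 7.2 pos [ 0.5738 -0.0587 -0.0023] gap 0.696 F [-0.1 -0.4 -1.1]
goal shift mm [ 44.1 -19.9  -0.4] turn [0.02 0.07 0.09]
```

```bash
python3 -m creep '[{"tx":0.010,"ty":-0.005,"tz":0,"ax":0,"ay":0,"az":0,"gripper":-0.1},{"tx":0.02,"ty":-0.010,"tz":0,"ax":0,"ay":0,"az":0,"gripper":-0.1},{"tx":0.03,"ty":-0.014,"tz":0,"ax":0,"ay":0,"az":0,"gripper":-0.1},{"tx":0.038,"ty":-0.018,"tz":0,"ax":0,"ay":0,"az":0,"gripper":-0.1},{"tx":0.044,"ty":-0.020,"tz":0,"ax":0,"ay":0,"az":0,"gripper":-0.1}]' 20
python3 - <<'E'
from h import *
go(.626,-.022,-.002,.1248)
f=grab('scene');crop(f,'pics/s11.png',235,190,150,120,5)
E
```

```text
time: 7.62
position: [0.6147, -0.0331, -0.0024]
tcp_rot: [0.998, 0.063, -0.001, -0.0]
contact_force: [-0.7, -0.4, 1.2]
finger_gap: 0.695
t 7.6167 pos [ 0.6147 -0.0331 -0.0024] gap 0.695 F [-0.7 -0.4  1.2]
goal shift mm [12.6 -9.6 -0.4] turn [-0.01  0.07  0.05]
```

View pics/s11.png

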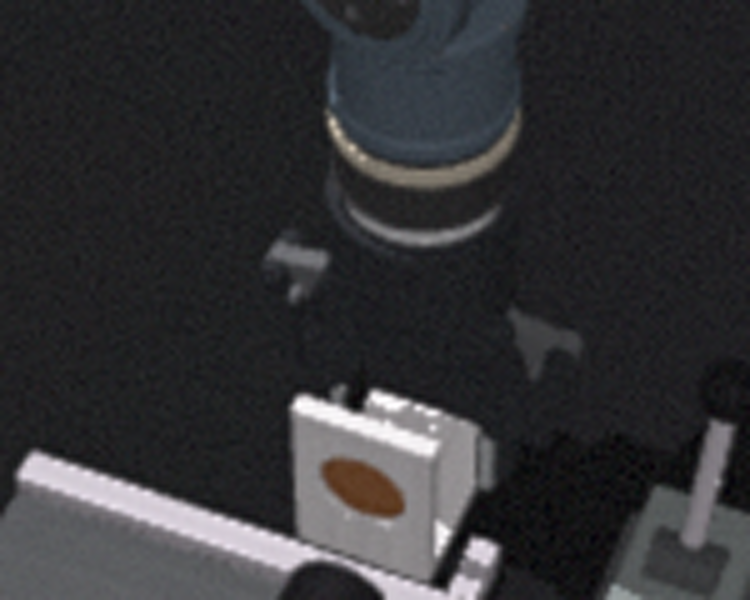

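The carrier is parallel to the fence, and its left edge at crop (435,575) is just short of the stop at (470,560). Next I approach the fence while watching the force.

```bash
python3 -m creep '[{"tx":0.002,"ty":0,"tz":0,"ax":0,"ay":0,"az":0,"gripper":-0.1},{"tx":0.004,"ty":0,"tz":0,"ax":0,"ay":0,"az":0,"gripper":-0.1},{"tx":0.006,"ty":0,"tz":0,"ax":0,"ay":0,"az":0,"gripper":-0.1},{"tx":0.008,"ty":0,"tz":0,"ax":0,"ay":0,"az":0,"gripper":-0.1},{"tx":0.008,"ty":0,"tz":0,"ax":0,"ay":0,"az":0,"gripper":-0.1}]' 20;python3 -m creep '[{"tx":0.001,"ty":0,"tz":0,"ax":0,"ay":0,"az":0,"gripper":-0.1},{"tx":0.002,"ty":0,"tz":0,"ax":0,"ay":0,"az":0,"gripper":-0.1},{"tx":0.003,"ty":0,"tz":0,"ax":0,"ay":0,"az":0,"gripper":-0.1},{"tx":0.004,"ty":0,"tz":0,"ax":0,"ay":0,"az":0,"gripper":-0.1},{"tx":0.004,"ty":0,"tz":0,"ax":0,"ay":0,"az":0,"gripper":-0.1}]' 20
python3 - <<'E'
from h import *
go(.626,-.022,-.002,.1248)
f=grab('scene');crop(f,'pics/s12.png',265,240,100,80,8)
E
```

```text
time: 8.08
position: [0.622, -0.0331, -0.0023]
tcp_rot: [0.998, 0.062, -0.001, -0.0]
contact_force: [-0.0, -0.1, -0.3]
finger_gap: 0.695
time: 8.5
position: [0.6254, -0.0324, -0.0024]
tcp_rot: [0.998, 0.062, -0.001, 0.0]
contact_force: [-1.6, 0.3, -0.9]
finger_gap: 0.69
t 8.5 pos [ 0.6254 -0.0324 -0.0024] gap 0.69 F [-1.6  0.3 -0.9]
goal shift mm [  1.9 -10.2  -0.4] turn [-0.01  0.13 -0.  ]
```

View pics/s12.png

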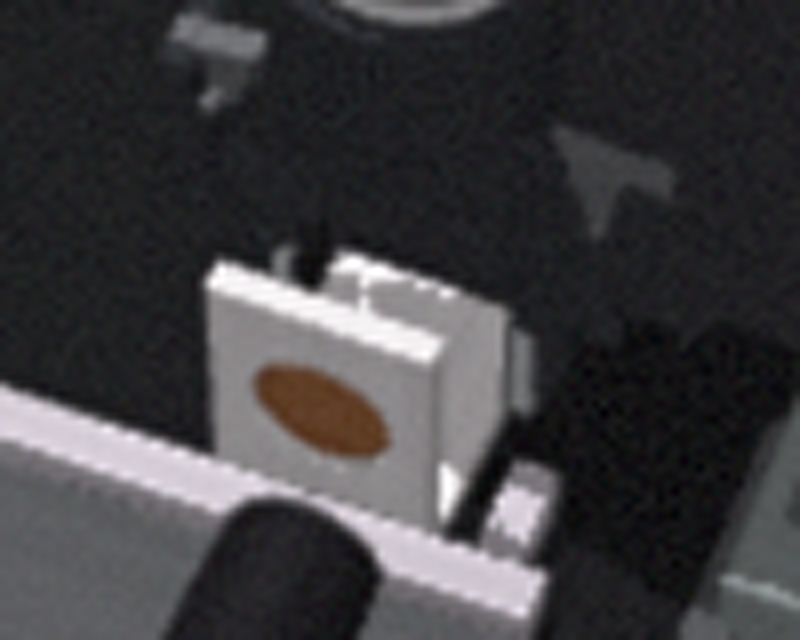

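The carrier is almost against the fence, with about 10 mm left to the stop (crop 440 to 485). I continue to the fence.

```bash
python3 -m creep '[{"tx":0.0005,"ty":0,"tz":0,"ax":0,"ay":0,"az":0,"gripper":-0.1},{"tx":0.001,"ty":0,"tz":0,"ax":0,"ay":0,"az":0,"gripper":-0.1},{"tx":0.0015,"ty":0,"tz":0,"ax":0,"ay":0,"az":0,"gripper":-0.1}]' 20;python3 -m creep '[{"tx":0.0005,"ty":0,"tz":0,"ax":0,"ay":0,"az":0,"gripper":-0.1},{"tx":0.001,"ty":0,"tz":0,"ax":0,"ay":0,"az":0,"gripper":-0.1},{"tx":0.0015,"ty":0,"tz":0,"ax":0,"ay":0,"az":0,"gripper":-0.1}]' 20
```

```text
time: 8.8
position: [0.6255, -0.0324, -0.0024]
tcp_rot: [0.998, 0.062, -0.003, 0.0]
contact_force: [-6.7, -2.4, 3.6]
finger_gap: 0.69
time: 9.05
position: [0.6255, -0.0324, -0.0024]
tcp_rot: [0.998, 0.062, -0.004, 0.0]
contact_force: [-9.7, -2.3, 5.8]
finger_gap: 0.692
```

Fence contact: about 10 N and no further motion. I ease off 2 mm of command, then slide sideways to the stop.

```bash
python3 -m creep '[{"tx":-0.002,"ty":0,"tz":0,"ax":0,"ay":0,"az":0,"gripper":-0.1},{"tx":-0.002,"ty":-0.002,"tz":0,"ax":0,"ay":0,"az":0,"gripper":-0.1},{"tx":-0.002,"ty":-0.004,"tz":0,"ax":0,"ay":0,"az":0,"gripper":-0.1},{"tx":-0.002,"ty":-0.006,"tz":0,"ax":0,"ay":0,"az":0,"gripper":-0.1},{"tx":-0.002,"ty":-0.007,"tz":0,"ax":0,"ay":0,"az":0,"gripper":-0.1}]' 20;python3 -m creep '[{"tx":0,"ty":-0.0005,"tz":0,"ax":0,"ay":0,"az":0,"gripper":-0.1},{"tx":0,"ty":-0.001,"tz":0,"ax":0,"ay":0,"az":0,"gripper":-0.1},{"tx":0,"ty":-0.0015,"tz":0,"ax":0,"ay":0,"az":0,"gripper":-0.1}]' 20
python3 - <<'E'
from h import *
go(.626,-.022,-.002,.1248)
f=grab('scene');crop(f,'pics/s13.png',265,240,100,80,8)
E
```

```text
time: 9.47
position: [0.6248, -0.0274, -0.0023]
tcp_rot: [0.998, 0.061, -0.002, 0.002]
contact_force: [-4.4, -6.7, 1.6]
finger_gap: 0.69
time: 9.72
position: [0.6246, -0.0262, -0.0023]
tcp_rot: [0.998, 0.061, -0.002, 0.002]
contact_force: [-5.1, -5.4, 1.7]
finger_gap: 0.691
t 9.7167 pos [ 0.6246 -0.0262 -0.0023] gap 0.691 F [-5.1 -5.4  1.7]
goal shift mm [ 1.9 -4.  -0.3] turn [ 0.25  0.24 -0.11]
```

View pics/s13.png

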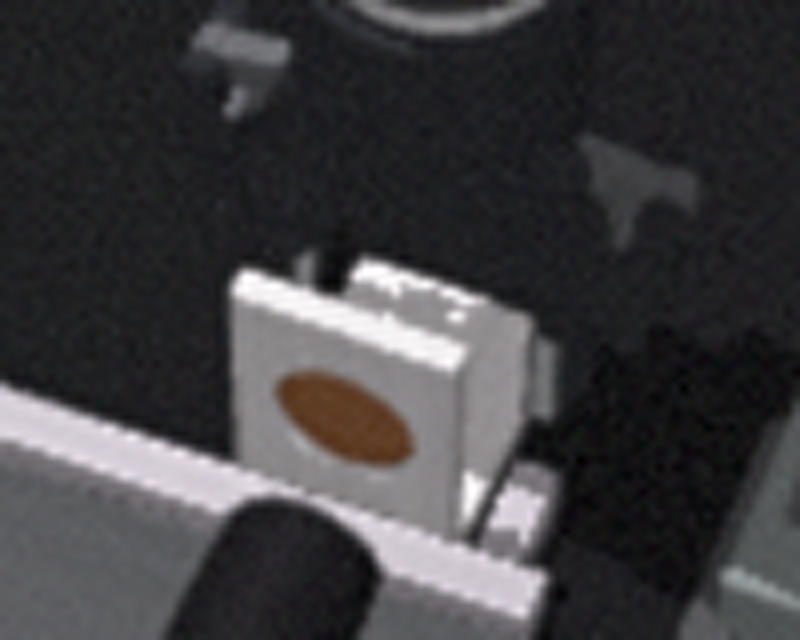

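About 3-4 mm remain to the stop (crop 466 to 483). I continue in small steps.

```bash
python3 -m creep '[{"tx":-0.001,"ty":-0.001,"tz":0,"ax":0,"ay":0,"az":0,"gripper":-0.1},{"tx":-0.001,"ty":-0.0015,"tz":0,"ax":0,"ay":0,"az":0,"gripper":-0.1},{"tx":-0.001,"ty":-0.002,"tz":0,"ax":0,"ay":0,"az":0,"gripper":-0.1},{"tx":-0.001,"ty":-0.0025,"tz":0,"ax":0,"ay":0,"az":0,"gripper":-0.1}]' 20;python3 -m creep '[{"tx":0,"ty":-0.0005,"tz":0,"ax":0,"ay":0,"az":0,"gripper":-0.1},{"tx":0,"ty":-0.001,"tz":0,"ax":0,"ay":0,"az":0,"gripper":-0.1},{"tx":0,"ty":-0.0015,"tz":0,"ax":0,"ay":0,"az":0,"gripper":-0.1}]' 20
python3 - <<'E'
from h import *
go(.626,-.022,-.002,.1248)
E
```

```text
time: 10.1
position: [0.6241, -0.022, -0.0024]
tcp_rot: [0.998, 0.062, -0.001, 0.001]
contact_force: [-2.9, -4.2, 0.7]
finger_gap: 0.696
time: 10.35
position: [0.624, -0.0204, -0.0024]
tcp_rot: [0.998, 0.062, -0.001, 0.001]
contact_force: [-3.3, -5.5, 0.4]
finger_gap: 0.694
t 10.35 pos [ 0.624  -0.0204 -0.0024] gap 0.694 F [-3.3 -5.5  0.4]
goal shift mm [ 1.8  1.8 -0.4] turn [ 0.07  0.12 -0.02]
```

```bash
python3 -m creep '[{"tx":0,"ty":-0.0005,"tz":0,"ax":0,"ay":0,"az":0,"gripper":-0.1},{"tx":0,"ty":-0.001,"tz":0,"ax":0,"ay":0,"az":0,"gripper":-0.1}]' 20
python3 - <<'E'
from h import *
f=grab('scene');crop(f,'pics/s14.png',265,240,100,80,8)
f=grab('wrist');cv2.imwrite('pics/w14.png',f['img'][:,:,::-1])
E
```

```text
time: 10.52
position: [0.6239, -0.0204, -0.0023]
tcp_rot: [0.998, 0.062, -0.001, 0.002]
contact_force: [-2.4, -6.6, 0.2]
finger_gap: 0.693
```

View pics/s14.png

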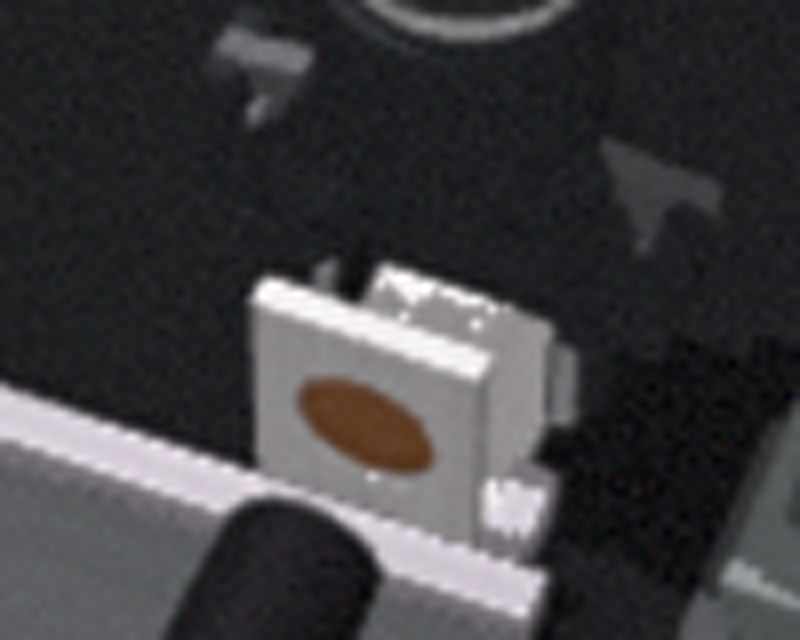

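View pics/w14.png

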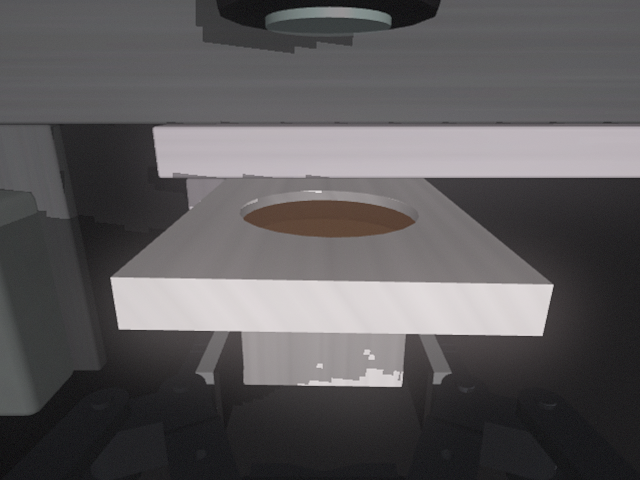

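The carrier meets both the fence and the stop (no gap at crop 485,500), and y stopped moving. I press firmly both ways once to confirm.

```bash
python3 -m creep '[{"tx":0.001,"ty":-0.001,"tz":0,"ax":0,"ay":0,"az":0,"gripper":-0.1},{"tx":0.002,"ty":-0.002,"tz":0,"ax":0,"ay":0,"az":0,"gripper":-0.1},{"tx":0.003,"ty":-0.002,"tz":0,"ax":0,"ay":0,"az":0,"gripper":-0.1},{"tx":0.003,"ty":-0.002,"tz":0,"ax":0,"ay":0,"az":0,"gripper":-0.1}]' 20
```

```text
time: 10.95
position: [0.6241, -0.0203, -0.0024]
tcp_rot: [0.998, 0.061, -0.004, 0.004]
contact_force: [-8.6, -11.1, 4.0]
finger_gap: 0.695
```

```bash
python3 -m creep '[{"tx":-0.002,"ty":0.001,"tz":0,"ax":0,"ay":0,"az":0,"gripper":-0.1},{"tx":-0.003,"ty":0.002,"tz":0,"ax":0,"ay":0,"az":0,"gripper":-0.1},{"tx":-0.003,"ty":0.002,"tz":0,"ax":0,"ay":0,"az":0,"gripper":-0.1}]' 20; python3 -c "
from h import *
go(.626,-.022,-.002,.1248)"
```

```text
time: 11.2
position: [0.6241, -0.0204, -0.0024]
tcp_rot: [0.998, 0.062, -0.001, 0.001]
contact_force: [-2.4, -5.8, -1.5]
finger_gap: 0.694
t 11.2 pos [ 0.6241 -0.0204 -0.0024] gap 0.694 F [-2.4 -5.8 -1.5]
goal shift mm [ 1.7  1.8 -0.4] turn [ 0.14  0.09 -0.08]
```

```bash
python3 -m creep '[{"tx":-0.0005,"ty":0.001,"tz":0,"ax":0,"ay":0,"az":0,"gripper":-0.1},{"tx":-0.0005,"ty":0.0015,"tz":0,"ax":0,"ay":0,"az":0,"gripper":-0.6},{"tx":-0.0005,"ty":0.0015,"tz":0,"ax":0,"ay":0,"az":0,"gripper":-0.7},{"tx":-0.0005,"ty":0.0015,"tz":0,"ax":0,"ay":0,"az":0,"gripper":-0.7}]' 20
python3 - <<'E'
from h import *
go(.626,-.022,-.002,.1248)
f=grab('scene');crop(f,'pics/s15.png',265,240,100,80,8)
E
```

```text
time: 11.53
position: [0.6247, -0.0193, -0.0018]
tcp_rot: [0.998, 0.063, 0.0, -0.001]
contact_force: [0.1, 0.1, -0.4]
finger_gap: 0.85
t 11.5333 pos [ 0.6247 -0.0193 -0.0018] gap 0.85 F [ 0.1  0.1 -0.4]
goal shift mm [1.  2.8 0.2] turn [-0.1  -0.04  0.06]
```

View pics/s15.png

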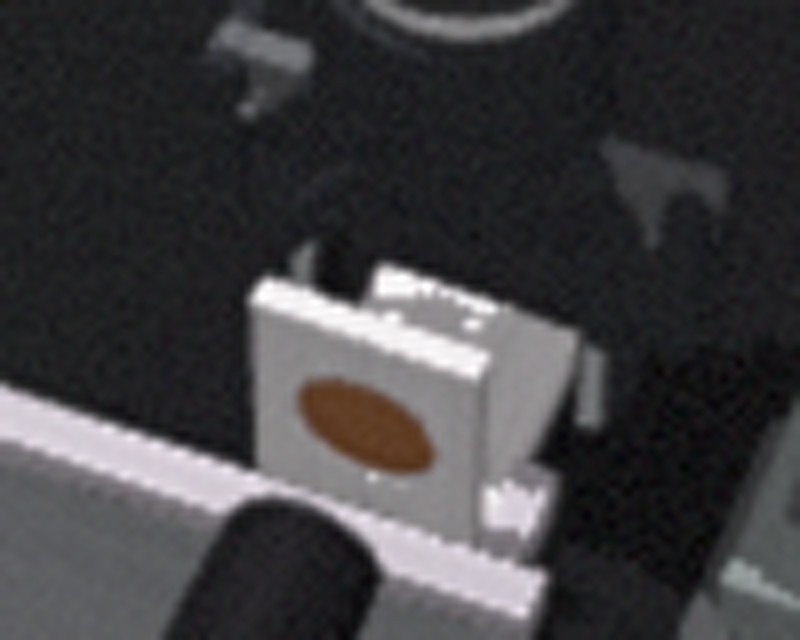

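Released, the carrier has not moved (top edge 255 to 490, as before). I lift straight up.

```bash
python3 -m creep '[{"tx":0,"ty":0,"tz":-0.01,"ax":0,"ay":0,"az":0,"gripper":-0.8},{"tx":0,"ty":0,"tz":-0.03,"ax":0,"ay":0,"az":0,"gripper":-0.8},{"tx":-0.002,"ty":0,"tz":-0.06,"ax":0,"ay":0,"az":0,"gripper":-0.8},{"tx":-0.02,"ty":0,"tz":-0.1,"ax":0,"ay":0,"az":0,"gripper":-0.8},{"tx":-0.06,"ty":0,"tz":-0.14,"ax":0,"ay":0,"az":0,"gripper":1}]';python3 -m creep '[{"tx":-0.05,"ty":0,"tz":-0.04,"ax":0,"ay":0,"az":0,"gripper":1},{"tx":-0.07,"ty":0,"tz":-0.06,"ax":0,"ay":0,"az":0,"gripper":1},{"tx":-0.07,"ty":0,"tz":-0.06,"ax":0,"ay":0,"az":0,"gripper":1}]'
python3 - <<'E'
from h import *
go(.626,-.022,-.002,.1248)
f=grab('scene');crop(f,'pics/s16.png',265,240,130,105,6)
f=grab('top');crop(f,'pics/t16.png',240,150,110,80,7)
f=grab('wrist');cv2.imwrite('pics/w16.png',f['img'][:,:,::-1])
E
```

```text
time: 12.0
position: [0.5782, -0.026, 0.1287]
tcp_rot: [0.998, 0.063, 0.002, -0.0]
contact_force: [0.2, -0.9, 0.7]
finger_gap: 0.778
time: 12.25
position: [0.5059, -0.0354, 0.193]
tcp_rot: [0.998, 0.062, 0.003, 0.001]
contact_force: [1.3, 0.4, -0.1]
finger_gap: 0.337
t 12.25 pos [ 0.5059 -0.0354  0.193 ] gap 0.337 F [ 1.3  0.4 -0.1]
goal shift mm [119.6   1.2 195.8] turn [ 0.14 -0.35 -0.  ]
```

View pics/s16.png

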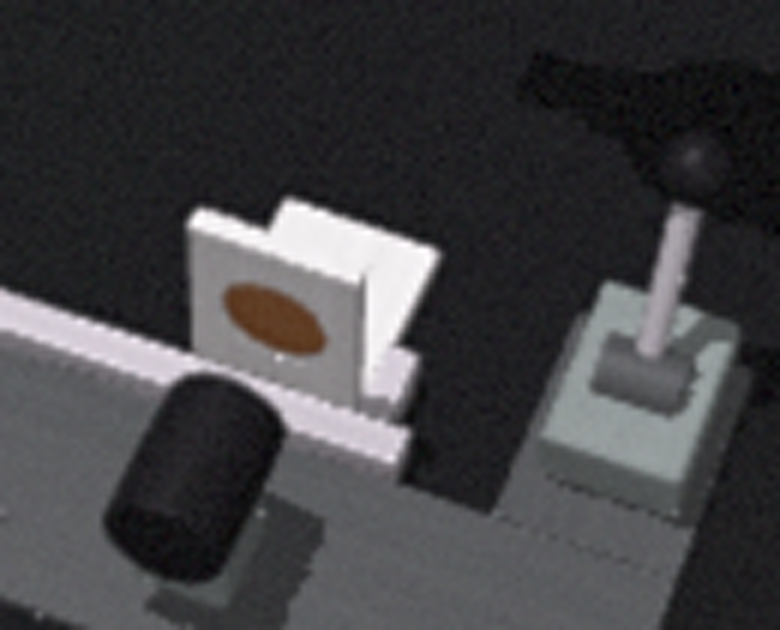

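View pics/t16.png

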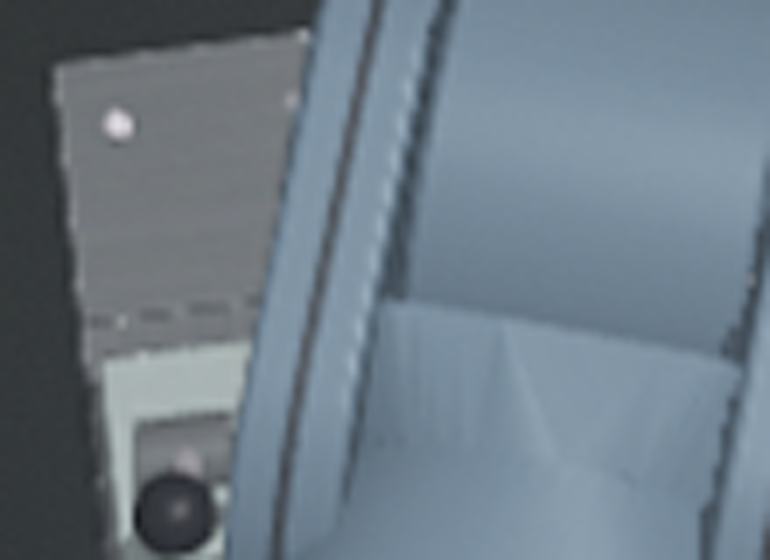

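View pics/w16.png

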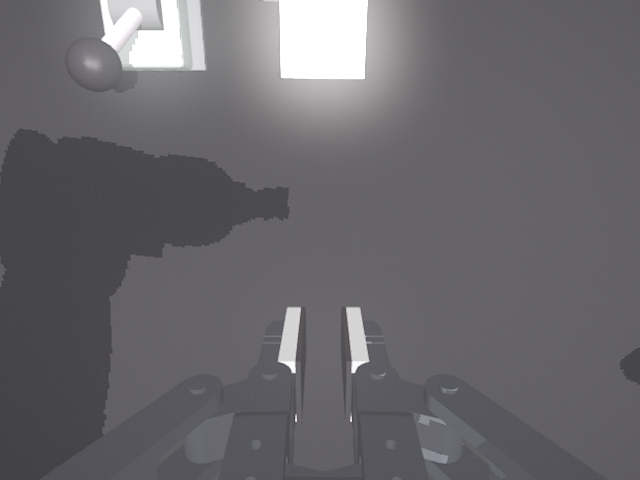

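The scene crop shows the carrier standing against both stops: upright leg 190 to 365, tight at the stop (370,400). In the wrist view the foot-end edge (281,79) to (365,79) is level, so it is square to the tool yaw. The lever is still on the robot side, with the knob at (692,160). Next is the lever.

Run:
```python
from h import *
w=grab('wrist');g=grab('scene');S=lambda u,v,z:np.round(onz(g,265+(u+.5)/6-.5,240+(v+.5)/6-.5,z),4)
L,Rr=onz(w,281,79,.008),onz(w,365,79,.008); d=(L-Rr)[:2];print('foot end',L,Rr,'yaw',np.arctan2(-d[0],d[1]))
print('scene top outer R,L z88',S(190,226,.088),S(362,280,.088)); print('knob',S(694,163,.098), 'stop face end top',S(372,385,.016))
go(.5506,.0895,.193,.1248)
```

```text
foot end [0.59983772 0.00686857 0.008     ] [ 0.60737802 -0.05264861  0.008     ] yaw 0.1260197819896349
scene top outer R,L z88 [ 0.6881 -0.0441  0.088 ] [0.6794 0.0152 0.088 ]
knob [0.5904 0.0908 0.098 ] stop face end top [0.6697 0.0152 0.016 ]
t 12.5 pos [ 0.507  -0.0349  0.1843] gap 0.002 F [-0.   0.2 -0.4]
goal shift mm [  58.7 -118.    -8.7] turn [-0.06  0.16  0.02]
```

```bash
python3 -m creep '[{"tx":0.015,"ty":-0.03,"tz":0,"ax":0,"ay":0,"az":0,"gripper":1},{"tx":0.03,"ty":-0.065,"tz":0,"ax":0,"ay":0,"az":0,"gripper":1},{"tx":0.045,"ty":-0.1,"tz":0,"ax":0,"ay":0,"az":0,"gripper":1},{"tx":0.053,"ty":-0.118,"tz":0.02,"ax":0,"ay":0,"az":0,"gripper":1},{"tx":0.053,"ty":-0.118,"tz":0.05,"ax":0,"ay":0,"az":0,"gripper":1}]'
python3 - <<'E'
from h import *
go(.5506,.0895,.085,.1248)
f=grab('wrist');cv2.imwrite('pics/w17.png',f['img'][:,:,::-1])
E
```

```text
time: 12.92
position: [0.5479, 0.0931, 0.1359]
tcp_rot: [0.998, 0.065, 0.002, -0.001]
contact_force: [0.5, -0.5, -1.3]
finger_gap: -0.001
t 12.9167 pos [0.5479 0.0931 0.1359] gap -0.001 F [ 0.5 -0.5 -1.3]
goal shift mm [ 2.   4.1 50.9] turn [-0.12 -0.21  0.31]
```

View pics/w17.png

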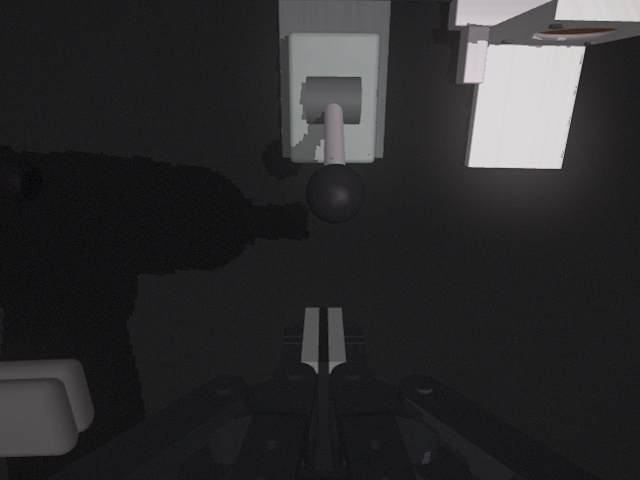

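The knob is straight ahead at (335,193) with the fingers at (323,310). I descend and correct about 4 mm to the right.

```bash
python3 -m creep '[{"tx":0,"ty":0.004,"tz":0.025,"ax":0,"ay":0,"az":0,"gripper":1},{"tx":0,"ty":0.004,"tz":0.048,"ax":0,"ay":0,"az":0,"gripper":1},{"tx":0.005,"ty":0.004,"tz":0.05,"ax":0,"ay":0,"az":0,"gripper":1},{"tx":0.015,"ty":0.004,"tz":0.05,"ax":0,"ay":0,"az":0,"gripper":1},{"tx":0.025,"ty":0.004,"tz":0.05,"ax":0,"ay":0,"az":0,"gripper":1}]';python3 -m creep '[{"tx":0.008,"ty":0,"tz":0,"ax":0,"ay":0,"az":0,"gripper":1},{"tx":0.016,"ty":0,"tz":0,"ax":0,"ay":0,"az":0,"gripper":1},{"tx":0.024,"ty":0,"tz":0,"ax":0,"ay":0,"az":0,"gripper":1},{"tx":0.032,"ty":0,"tz":0,"ax":0,"ay":0,"az":0,"gripper":1},{"tx":0.04,"ty":0,"tz":0,"ax":0,"ay":0,"az":0,"gripper":1}]'
python3 - <<'E'
from h import *
go(.644,.1,.085,.1248)
f=grab('scene');crop(f,'pics/s18.png',265,225,130,105,6)
E
```

```text
time: 13.38
position: [0.5694, 0.0875, 0.0842]
tcp_rot: [0.998, 0.062, -0.003, -0.0]
contact_force: [0.3, -0.2, -0.0]
finger_gap: 0.004
time: 13.8
position: [0.6104, 0.0927, 0.0858]
tcp_rot: [0.998, 0.062, -0.001, -0.0]
contact_force: [-0.4, -0.3, 1.2]
finger_gap: 0.001
t 13.8 pos [0.6104 0.0927 0.0858] gap 0.001 F [-0.4 -0.3  1.2]
goal shift mm [34.3 -3.1  0.7] turn [-0.01  0.08 -0.01]
```

View pics/s18.png

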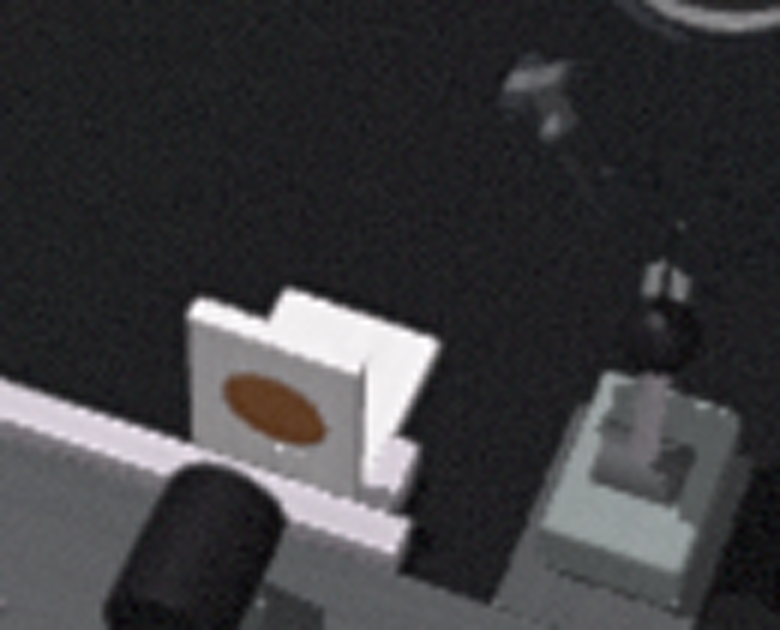

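The fingers are pushing the lever (knob now at 662,330) and the carrier is unchanged. I go on to the end of the throw.

```bash
python3 -m creep '[{"tx":0.007,"ty":0,"tz":0,"ax":0,"ay":0,"az":0,"gripper":1},{"tx":0.014,"ty":-0.001,"tz":0,"ax":0,"ay":0,"az":0,"gripper":1},{"tx":0.021,"ty":-0.002,"tz":0,"ax":0,"ay":0,"az":0,"gripper":1},{"tx":0.027,"ty":-0.003,"tz":0,"ax":0,"ay":0,"az":0,"gripper":1},{"tx":0.031,"ty":-0.003,"tz":0,"ax":0,"ay":0,"az":0,"gripper":1}]'; python3 -m creep '[{"tx":0.001,"ty":0,"tz":0,"ax":0,"ay":0,"az":0,"gripper":1},{"tx":0.002,"ty":0,"tz":0,"ax":0,"ay":0,"az":0,"gripper":1},{"tx":0.003,"ty":0,"tz":0,"ax":0,"ay":0,"az":0,"gripper":1}]';python3 - <<'E'
from h import *
go(.644,.1,.085,.1248)
f=grab('scene');crop(f,'pics/s19.png',265,225,130,105,6)
E
```

```text
time: 14.27
position: [0.6403, 0.0998, 0.0851]
tcp_rot: [0.998, 0.062, -0.001, -0.0]
contact_force: [-1.6, -0.1, -1.2]
finger_gap: -0.0
time: 14.52
position: [0.6425, 0.0999, 0.0852]
tcp_rot: [0.998, 0.062, -0.001, -0.0]
contact_force: [-0.3, 0.1, -0.3]
finger_gap: 0.002
t 14.5167 pos [0.6425 0.0999 0.0852] gap 0.002 F [-0.3  0.1 -0.3]
goal shift mm [1.5 0.1 0.2] turn [-0.02  0.14  0.01]
```

View pics/s19.png

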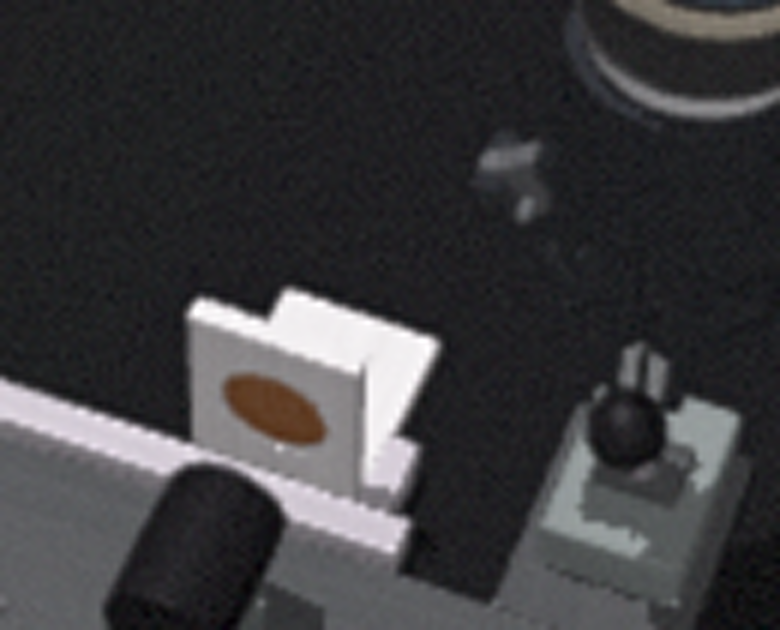

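```bash
python3 -m creep '[{"tx":0.001,"ty":0,"tz":0,"ax":0,"ay":0,"az":0,"gripper":1},{"tx":0.002,"ty":0,"tz":0,"ax":0,"ay":0,"az":0,"gripper":1},{"tx":0.003,"ty":0,"tz":0,"ax":0,"ay":0,"az":0,"gripper":1}]'; python3 -m creep '[{"tx":0.001,"ty":0,"tz":0,"ax":0,"ay":0,"az":0,"gripper":1},{"tx":0.002,"ty":0,"tz":0,"ax":0,"ay":0,"az":0,"gripper":1},{"tx":0.002,"ty":0,"tz":0,"ax":0,"ay":0,"az":0,"gripper":1}]';python3 - <<'E'
from h import *
f=grab('scene')
im=f['img'][285:310,355:385].astype(int).max(2)
m=(f['img'].max(2)<70).astype(np.uint8)
crop(f,'pics/s20.png',335,270,60,50,12)
E
```

```text
time: 14.82
position: [0.6454, 0.1002, 0.0855]
tcp_rot: [0.998, 0.062, -0.001, -0.0]
contact_force: [-4.0, -0.6, -0.3]
finger_gap: 0.002
time: 15.07
position: [0.6455, 0.1002, 0.0854]
tcp_rot: [0.998, 0.062, -0.003, 0.0]
contact_force: [-6.7, -1.5, 2.9]
finger_gap: 0.003
```

View pics/s20.png

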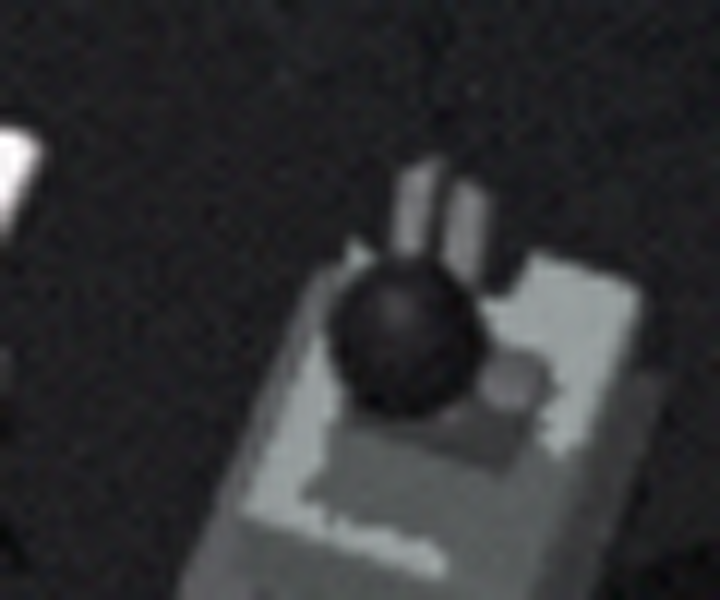

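The end stop is reached: force rose 4 to 7 N with no motion, and the knob is at crop (408,335). I back off and lift.

```bash
python3 -m creep '[{"tx":-0.01,"ty":0,"tz":0,"ax":0,"ay":0,"az":0,"gripper":1},{"tx":-0.03,"ty":0,"tz":-0.005,"ax":0,"ay":0,"az":0,"gripper":1},{"tx":-0.06,"ty":0,"tz":-0.03,"ax":0,"ay":0,"az":0,"gripper":1},{"tx":-0.09,"ty":0,"tz":-0.06,"ax":0,"ay":0,"az":0,"gripper":1},{"tx":-0.12,"ty":0,"tz":-0.09,"ax":0,"ay":0,"az":0,"gripper":1}]'; python3 -m creep '[{"tx":-0.04,"ty":0,"tz":-0.02,"ax":0,"ay":0,"az":0,"gripper":1},{"tx":-0.08,"ty":-0.04,"tz":-0.03,"ax":0,"ay":0,"az":0,"gripper":1},{"tx":-0.12,"ty":-0.06,"tz":-0.03,"ax":0,"ay":0,"az":0,"gripper":1},{"tx":-0.14,"ty":-0.06,"tz":-0.03,"ax":0,"ay":0,"az":0,"gripper":1},{"tx":-0.14,"ty":-0.06,"tz":-0.03,"ax":0,"ay":0,"az":0,"gripper":1}]';python3 - <<'E'
from h import *
f=grab('scene');crop(f,'pics/s21.png',265,225,130,105,6)
t=grab('top');crop(t,'pics/t21.png',240,135,160,120,5); cv2.imwrite('pics/t22.png',t['img'][:,:,::-1])
# knob expected at end vs measured ray at z .098
print('knob',onz(f,369,297.9,.098),'expected end .668,.104')
E
```

```text
time: 15.53
position: [0.5288, 0.0855, 0.1749]
tcp_rot: [0.998, 0.062, -0.001, -0.0]
contact_force: [0.6, -0.1, 0.2]
finger_gap: -0.001
time: 15.95
position: [0.3788, 0.1212, 0.2056]
tcp_rot: [0.998, 0.068, -0.002, -0.003]
contact_force: [0.3, -0.4, 0.1]
finger_gap: 0.001
knob [0.66876368 0.10343106 0.098     ] expected end .668,.104
```

View pics/s21.png

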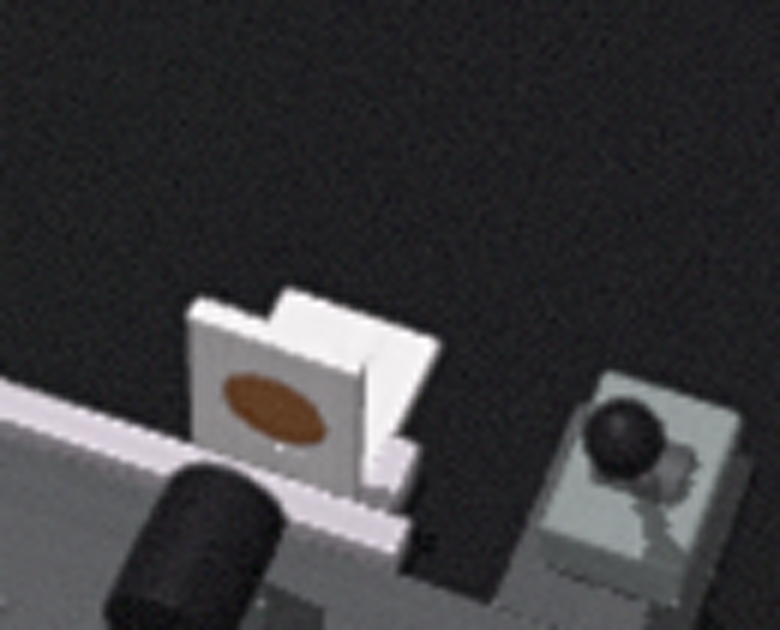

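View pics/t21.png

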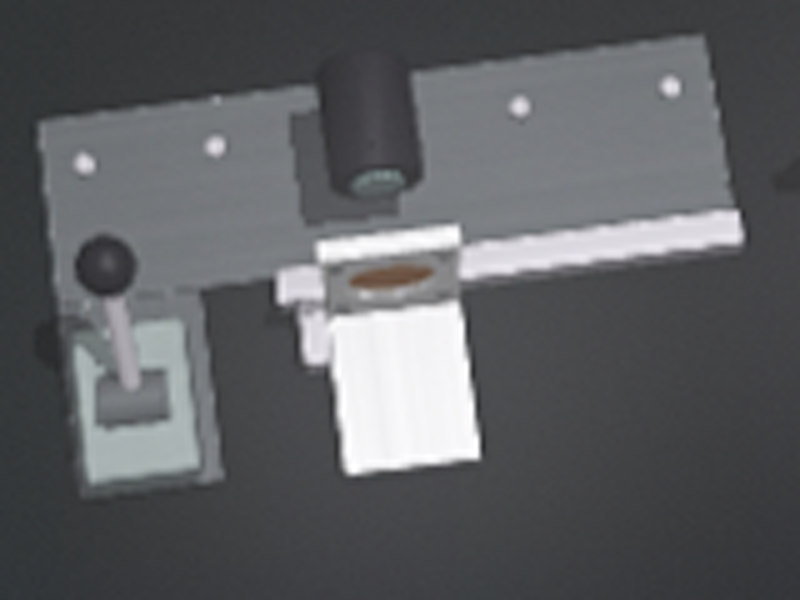

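View pics/t22.png

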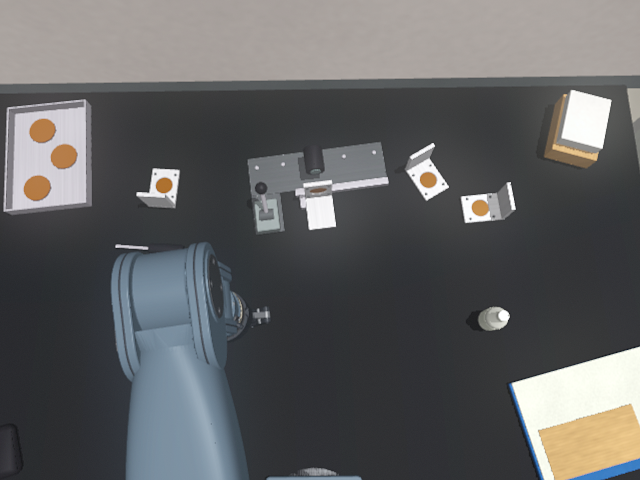

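Everything reads as done. The carrier is in the corner (top crop: foot end (345,474) to (480,460), stop at 330), and the lever is over with the knob at (105,265). The arm hides the case in the top view, so I check it in the scene view along with the final numbers.

```bash
python3 -m creep '[{"tx":0,"ty":0,"tz":0,"ax":0,"ay":0,"az":0,"gripper":1},{"tx":0,"ty":0,"tz":0,"ax":0,"ay":0,"az":0,"gripper":1},{"tx":0,"ty":0,"tz":0,"ax":0,"ay":0,"az":0,"gripper":1}]'
python3 - <<'E'
from h import *
t=grab('top');T=lambda u,v,z:onz(t,240+(u+.5)/5-.5,135+(v+.5)/5-.5,z)
a,b=T(345,474,.008),T(480,460,.008);d=(a-b)[:2];y=np.arctan2(-d[0],d[1]);print('foot end',a,b,'yaw',y)
m=(a+b)/2;print('corner from foot end',m[:2]+.08*np.array([np.cos(y),np.sin(y)]))
c=T(317,240,.088),T(461,227,.088);print('top outer',c,'mid',(c[0]+c[1])/2)
s=grab('scene')['img'];o=cv2.imread('pics/scene0.png')[:,:,::-1]
D=cv2.absdiff(s,np.ascontiguousarray(o)).max(2)
for n,(u,v,w,h) in dict(case=(478,240,82,50),driver=(465,312,82,48),bottle=(232,135,26,46)).items(): print(n,'changed px',(D[v:v+h,u:u+w]>50).sum(),'of',w*h)
cv2.imwrite('pics/s23.png',s[:,:,::-1]); st=ctrl.state();print(st['time'],st['contact_force'])
E
```

```text
time: 16.3
position: [0.3857, 0.1204, 0.2049]
tcp_rot: [0.998, 0.066, -0.001, -0.003]
contact_force: [0.5, 0.1, -0.5]
finger_gap: -0.001
foot end [0.60024304 0.00824907 0.008     ] [ 0.60578752 -0.05156527  0.008     ] yaw 0.09243077196216212
corner from foot end [ 0.68267379 -0.01427416]
top outer (array([0.68180861, 0.01653759, 0.088     ]), array([ 0.68667569, -0.04410643,  0.088     ])) mid [ 0.68424215 -0.01378442  0.088     ]
case changed px 905 of 4100
driver changed px 0 of 3936
bottle changed px 0 of 1196
16.4 [-0.41103695  0.51487666  0.41969562]
```

View pics/s23.png

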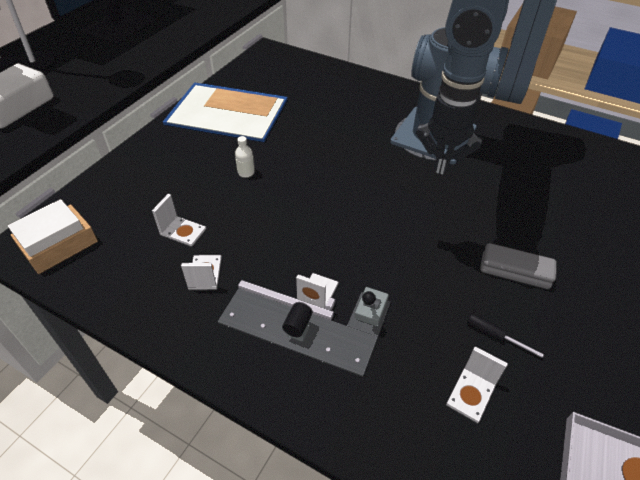

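The case, driver and bottle are in place; the case pixels changed only through the arm's shadow. My hand-picked pixels gave a yaw of 0.08-0.09 in the top view but 0.126 in the wrist view, so I resolve that with a sub-pixel fit.

Run:
```python
from h import *
im=cv2.imread('pics/t22.png').astype(float).mean(2); t=grab('top')
def fit(u0,u1,vc,half,z,falling):
    P=[]
    for u in range(u0,u1):
        v0=int(round(vc(u)))-half; c=im[v0:v0+2*half+1,u]; mid=(c[0]+c[-1])/2
        s=c>mid
        k=[i for i in range(len(c)-1) if (s[i] and not s[i+1])==falling and s[i]!=s[i+1]][0]
        P.append(onz(t,u,v0+k+(c[k]-mid)/(c[k]-c[k+1]),z))
    P=np.array(P); b,a=np.polyfit(P[:,1],P[:,0],1); print('yaw',np.arctan(-b),'x at y=-.0144:',a+b*-.0144,'res',(P[:,0]-a-b*P[:,1]).std(),len(P))
fit(312,333,lambda u:229.5-(u-309)*.1,5,.008,True)   # foot end
fit(306,330,lambda u:183-(u-304)*.1,4,.088,False)    # leg top outer edge
fit(344,384,lambda u:190.8-(u-335)*.13+1,5,.016,True)   # fence front, same picture
```

```text
yaw 0.11193985197944928 x at y=-.0144: 0.6025140097011937 res 0.00030721155743843357 21
yaw 0.105231456489889 x at y=-.0144: 0.6866038045242953 res 0.0013593823796361091 24
yaw 0.12238532533360519 x at y=-.0144: 0.6833131449355528 res 0.0003984882026299381 40
```

The fitted yaw is 0.112 for the carrier against 0.122 for the fence, so it is square to about 0.01 rad. I hand the job in.

```bash
python3 -c "
from station import ctrl
print(ctrl.close_job()); print(ctrl.state()['time'])"
```

```text
the job is handed in; nothing more can be done
None
the job is handed in; nothing more can be done
```

The job is handed in at about 16.4 s on the robot's clock, and my last checks show every step met. No verdict is reported.

**What I did**
- **Tipping:** I hooked the shut fingers inside the foot leg and pulled its top towards the robot until the carrier fell onto its foot.
- **Sliding home:** I gripped the foot low across its width, turned the carrier about 7° to match the bench, and slid it until it would move no further at the fence (about 10 N) and the side stop. Then I released it.
- **Lever:** With the fingers shut, I pushed the lever to its end stop, where the force rose from 4 to 7 N with no further motion.

**Last checks**
- **Squareness:** Sub-pixel fits in the top view gave 0.112 rad for the foot end and 0.122 rad for the fence, about 0.01 rad apart.
    - Hand-picked pixels had disagreed: 0.08–0.09 rad in the top view against 0.126 in the wrist view.
    - The leg's top edge gave a noisier 0.105. All of these are within the 0.05 rad limit.
- **Position:** The two views put the middle of the carrier's outer face within about 2 mm of each other, near (0.684, −0.014). That matches the firm contact on both stops.
- **Lever:** The knob measured (0.669, 0.103), against (0.668, 0.104) expected at full throw.
- **Bystanders:** The bottle and screwdriver pixels were unchanged. The spectacle case looked in place, with the arm's shadow over part of it.
- **Robot:** The arm was clear of everything, and the force reading was near zero.

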